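# Clamp the copper plate's board in the engraving fixture

### The job

Get the copper plate ready for engraving: slide its wooden board along the fixture's base plate until it sits square and flush against both the far fence and the end stop, with the toggle clamp out of its way; then close the clamp on the board's bare margin, handle right over, so that it holds the board down firmly by itself. The clamp may have been left open, shut or anywhere between, so feel for its handle and open it first if it is in the way. Push gently, do not ram the board or the handle, and leave the other things on the bench where they are.

Things in the scene. Friction and masses are not known exactly. Their poses are not given: they have to be found in the camera images.
- fixture: Engraving fixture, screwed down; its place and turn vary: aluminium base plate 200 (x) x 350 (y) x 12 mm thick. Origin on the bench top; in its frame the plate spans x -100..100, y -185..165. x points away from the robot, y left. Two steel bars 14 mm high stand on it: the far fence (along y) and the end stop (along x).
- fence_face (a point): Middle of the far fence's near face, half-way up (19 mm above the bench). The face lies along the fixture's y axis, 200 mm long, and looks to -x; the board's far long edge goes flush against it.
- stop_face (a point): Middle of the end stop's right-hand face, half-way up (19 mm above the bench). The face lies along the fixture's x axis, 96 mm long, and looks to -y; the board's bare-margin end goes flush against it.
- seat (a point): Where the middle of the board's underside is when the board is seated in the corner, on top of the base plate (12 mm above the bench). Its axes are the fixture's.
- board_mid (a point): Centre (half-way up) of the work: a loose wooden board 126 (x) x 190 (y) x 18 mm carrying a copper plate 2 mm thick (top 20 mm above the underside), 0.3 to 0.5 kg together. It lies flat on the base plate, short of both bars, turned up to 12 degrees; its right end may jut past the plate. Too wide to grasp: push its edges; 1 to 6 N slides it.
- board: The same board: origin at the middle of its underside, x along its width, y along its length. The copper leaves the last 34 mm at the +y end bare: the margin that goes against the end stop and under the clamp's foot.
- clamp: Fixed base of a toggle clamp behind (+y of) the end stop; it does not tell whether the clamp is open. Origin on the base plate's top, under the pivot (40 mm up) of the hold-down arm; axes as the fixture's. Closed, the arm (16 mm wide) lies level towards -y; it rises 29 degrees when open. Closed and empty, it bars the board's way: its foot hangs 12 mm above the plate.
- foot_spot (a point): Where the clamp's rubber foot (19 mm across, on a spring) lands, at the height of the seated board's top, 18 mm above the base plate; 62 mm in -y from the clamp's origin.
- handle_pivot (a point): Fixed pivot of the clamp's handle, 34 mm above the base plate; axes as the fixture's. The handle swings in the plane x = 0: a bar with a red grip, 13 (x) x 20 mm, 44 to 112 mm from the pivot. Shut, it stands upright (4 degrees towards -y once snapped over centre); open, it leans 52 degrees towards +y against a stop, its end 70 mm above this pivot and 88 mm to +y.
- handle_shut (a point): Middle of the red grip, 78 mm above the handle's pivot, where it is when the clamp is shut; a fixed mark. If nothing is felt here the handle is further towards +y; its state at the start is not given. It is stiff: it stays where left and takes about 4 N at the grip to swing. On the board, the last 14 degrees to upright take up to about 10 N, then it snaps over centre and holds, pressing with about 30 N.
- loupe: Bystander: black hand magnifier, 42 x 87 x 9 mm, lying on the bench. Leave it.
- tweezers: Bystander: steel tweezers, 122 mm long, lying on the bench. Leave them.
- cuff: Bystander: silver bracelet cuff, 54 x 59 x 22 mm, at the back. Leave it.

How it is judged:
On the way, in this order (a step that is already met when the one before it is completed fails the run):
1. the board sits flat in the corner, flush with fence and end stop (within 3 mm and 0.03 rad), the clamp not yet pressing on it (x of board_mid in the frame of seat above -0.003 m and y of board_mid in the frame of seat above -0.003 m and angle between the y axis of board and the y axis of fixture, either way round below 0.03 rad and z of board_mid in the frame of seat below 0.012 m and contact force between clamp and board below 1 N), for 0.2 s.
2. the clamp presses the seated board with more than 20 N (x of board_mid in the frame of seat above -0.003 m and y of board_mid in the frame of seat above -0.003 m and angle between the y axis of board and the y axis of fixture, either way round below 0.03 rad and z of board_mid in the frame of seat below 0.012 m and contact force between clamp and board above 20 N), for 0.2 s.
At the end, for the whole second after the job is handed in: The board lies flat on the base plate, within 3 mm of flush with the far fence and with the end stop and square to them within 0.03 rad, and the released clamp presses it with more than 20 N, everything at rest (all of step 2 and linear speed of board below 0.01 m/s); the robot touches nothing.
It fails at once if the robot rams the clamp or its handle (over 60 N) (contact force between any of the arm, the fingers and clamp above 60 N).
It fails at once if the robot rams the board (over 60 N) (contact force between any of the arm, the fingers and board above 60 N).
It fails at once if a bystander is moved by more than 20 mm (distance of any of loupe, tweezers, cuff from where it was at the start of the episode above 0.02 m).
It also fails if it takes over 72 s, if anything falls off the work surface, if the arm or the gripper's body presses on something with over 40 N, if the wrist force passes 120 N, or if a joint passes its speed limit or range.

### The arm

A 7-joint arm with a two-finger parallel gripper is mounted at the origin on a cart in front of the work surface, level with it; the furniture and walls round the work are solid. World frame = base frame: x ahead of the robot, y to its left, z up, the work surface at z = 0. Lengths are in m, angles in rad, forces in N, time in s.
With the tool pointing down it reaches from about 0.4 to 0.875 m from the base axis. Payload 6.5 kg.
Tool frame: the origin (TCP) lies between the finger pads; the fingertips stand 11 mm ahead of it and the grasp point (between the pads) lies 8 mm behind it (bot.tips_ahead is the distance from the TCP to the fingertips, in m); z points along the fingers, y is the direction in which the jaws open and shut (so a half turn about z gives the same grasp; the last joint's range is limited). The gripper opens to 88 mm and grips with 3 to 60 N. Pads are 18 mm wide; open, the fingers measure 123 mm over their backs; the gripper's body (75 mm by 187 mm) begins 45 mm behind the grasp point.
Start: joints at [1.28, 0.536, -0.004, 1.538, 0.003, 1.067, -0.071], TCP at [0.145, -0.634, 0.25] pointing down, gripper open.
Joint ranges: [-2.7, 2.7], [-0.37, 2.16], [-1.27, 1.26], [0.24, 2.4], [-1.31, 4.45], [0.19, 1.91], [-2.76, 2.76]. Speed limits (rad/s): [2.39, 2.39, 3.14, 3.14, 3.14, 3.14, 3.14].

### API

Orientations are given as [roll, pitch, yaw] about the fixed x, y, z axes, in that order (R = Rz(yaw) Ry(pitch) Rx(roll)).
In Python, from station import bot gives the robot as it stands.
- The arm moves only by the tool jog_arm, never from a script. Its argument "moves" is a list that holds one entry, the list of rows, each a list of 5 numbers: the shift along the tool's x, y, z as a fraction of full scale, then the turn about the tool's z as a fraction of full scale, then the gripper command: -1 is fully open, 1 is shut, values between are in proportion. In form: [[[x, y, z, yaw, hand], ...]]. A call has 1 to 10 rows; each row is the pose to reach, as a shift and turn from the pose measured when the call began, along the tool's axes at that moment; what a row does not reach only later rows make up. Full scale, the value 1, is 0.5 m for a shift and 60 degrees for a turn. A row lasts 1/12 s, in which the tool goes at most 41.7 mm and 7.16 degrees, less where a joint would pass 70% of its speed; a pose out of reach is approached as far as the arm can. A call with a number of a shift or a turn outside -1 to 1 is refused whole. A call with a gripper value outside its range is refused whole. The fingers move at their own pace and stop on an object; "squeeze" is the grip in N (left out, the last holds). Time passes only in rows, so rows that repeat a pose let the fingers close. It gives the time, the measured TCP pose, the force and the opening at its end, in the units of the state.
- bot.read_state(): the state, without advancing time (a new reading comes with each control period).
- bot.capture(name): name is "side" or "top"; returns a dict with "frame" (480x640x3 uint8, red, green, blue), "intrinsics" (3x3 intrinsics, pixels), "position" and "orientation" of the camera in the world. Camera axes: x right, y up, looking along -z (the intrinsics and any distortion apply to the point x, -y, -z); pixel columns grow to the right and rows downward; lengths in m; the calibration is good to about 2 mm. A picture is of the moment at which its call begins. There is no depth.
- bot.hand_in(): hands the job in, once; it reports no verdict.
The state is a dict: "time": time; "joints": joint angles; "qd": joint speeds; "joint_torque": joint torques, N m; "tcp_pos": TCP position; "eef_rot": TCP orientation; "contact_force": force on the tool from outside, world axes, zero at the start; "wrist_torque": the same for the moment, N m; "grip_width": opening from 0.0 (shut) to 1.0 (fully open).
Only numpy, scipy, OpenCV 4.12 (cv2) and the standard library are available. Lean on these libraries where they do the work, as an engineer would, in place of code of your own. Each camera call takes 0.05 s, during which the arm holds its last target.

## Working session

There is one attempt and no reset: what is moved stays moved. The work goes in short steps, Python scripts to look and compute and a tool call to move; the robot and the scene stay as the last step left them, time stands still between calls to the robot, and variables do not carry over. Pictures are saved under pics/ and viewed, and the job is handed in when it is done.

Besides the shell and the picture viewer there is one more tool, called after ">>>" as name(argument=value, ...) on one line, values as JSON. jog_arm: Moves the arm, as the interface text tells. Its arguments: {"type":"object","properties":{"moves":{"type":"array"},"squeeze":{"type":"number"}},"required":["moves"]}

```bash
ls; mkdir -p pics
python3 - <<'E'
from station import bot
import cv2,pickle
s=bot.read_state();print(s)
for n in("top","side"):
    c=bot.capture(n);pickle.dump(c,open(f"{n}0.pkl","wb"))
    cv2.imwrite(f"pics/{n}0.png",c["frame"][:,:,::-1]);print(n,c["intrinsics"],c["position"],c["orientation"],[k for k in c])
E
```

```text
pics
{'time': 0.0, 'joints': array([ 1.27978878,  0.53714366, -0.00440077,  1.53886074,  0.00258119,
        1.06731146, -0.07121947]), 'qd': array([ 0.00027746, -0.00056091,  0.00046764, -0.00015568, -0.00059643,
        0.00065638, -0.00059877]), 'joint_torque': array([ 2.29562456e-04, -5.70976317e+01,  9.90497880e-01, -2.51604241e+01,
       -5.64557745e-02,  1.79124449e-02,  1.49995917e-04]), 'tcp_pos': array([ 0.14473159, -0.63307082,  0.24885884]), 'eef_rot': array([-3.13987996e+00,  1.29144990e-04,  2.24818464e-01]), 'contact_force': array([ 0.80547849, -0.23583331,  0.15198664]), 'wrist_torque': array([-0.04540563,  0.0636296 ,  0.00652708]), 'grip_width': 0.9997997436974534}
top [[477.38915468   0.         330.62237896]
 [  0.         477.38915468 241.69734465]
 [  0.           0.           1.        ]] [ 0.40600127 -0.11417327  1.0864294 ] [ 0.18092617 -0.01140154 -1.56816324] ['frame', 'intrinsics', 'position', 'orientation']
side [[464.30949677   0.         320.54113567]
 [  0.         464.30949677 237.12724327]
 [  0.           0.           1.        ]] [0.49748824 0.65277285 0.74057386] [ 0.91100331  0.00773215 -3.04756172] ['frame', 'intrinsics', 'position', 'orientation']
```

View pics/top0.png

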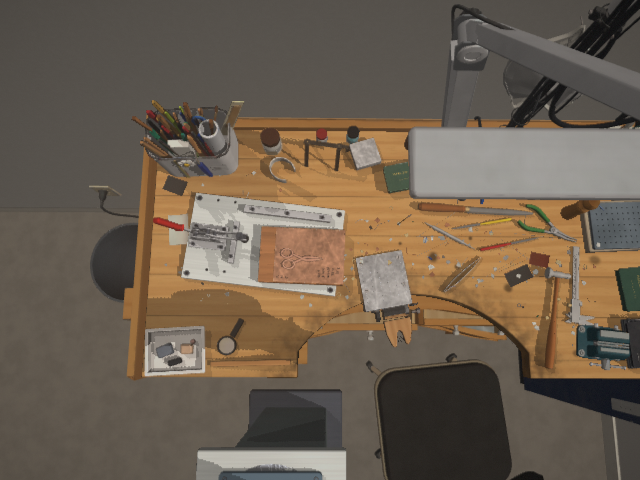

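View pics/side0.png

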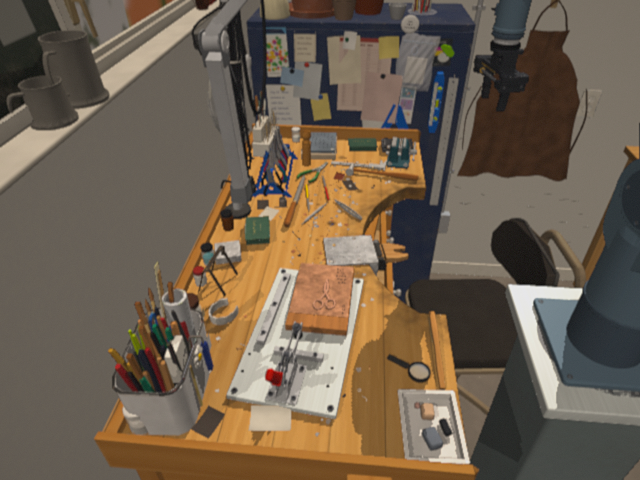

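```bash
cat > h.py <<'E'
import numpy as np,cv2,pickle
from scipy.spatial.transform import Rotation as Ro
def cam(c):
    return np.array(c["intrinsics"]),np.array(c["position"]),Ro.from_euler('xyz',c["orientation"]).as_matrix()
def ray(c,p):
    K,o,R=cam(c);d=np.linalg.inv(K)@np.array([p[0],p[1],1.]);return o,R@(d*[1,-1,-1])
def cast(c,p,z):
    o,d=ray(c,p);return o+d*(z-o[2])/d[2]
def proj(c,P):
    K,o,R=cam(c);q=(R.T@(np.asarray(P,float)-o))*[1,-1,-1];q=K@q;return q[:2]/q[2]
def tri(c1,p1,c2,p2):
    o1,d1=ray(c1,p1);o2,d2=ray(c2,p2);A=np.stack([d1,-d2],1);t=np.linalg.lstsq(A,o2-o1,rcond=None)[0]
    a=o1+d1*t[0];b=o2+d2*t[1];return (a+b)/2,np.linalg.norm(a-b)
def load(n): return pickle.load(open(n,"rb"))
def crop(c,x,y,w,h,s,name):
    f=c["frame"][y:y+h,x:x+w,::-1];cv2.imwrite(name,cv2.resize(f,None,fx=s,fy=s,interpolation=cv2.INTER_CUBIC))
E
python3 - <<'E'
from h import *
crop(load("top0.pkl"),145,180,210,125,3.8,"pics/t0z.png")
crop(load("side0.pkl"),220,250,160,180,3.3,"pics/s0z.png")
E
```

```text
(no output)
```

View pics/t0z.png

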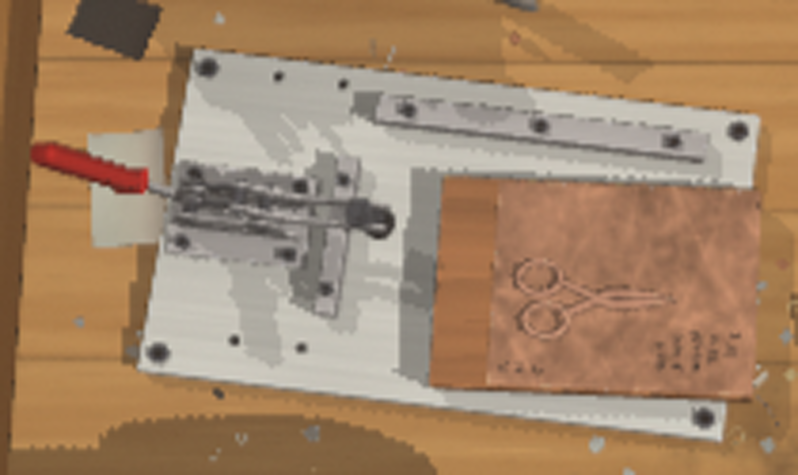

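View pics/s0z.png

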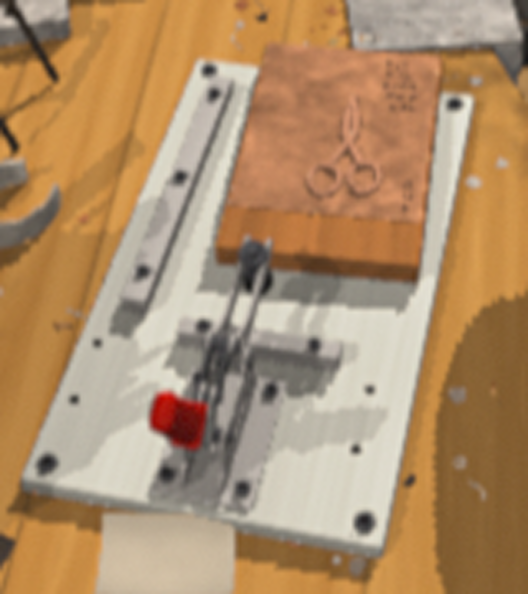

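```bash
cat > m.py <<'E'
from h import *
from scipy.optimize import least_squares
T=load("top0.pkl");S=load("side0.pkl")
tp=lambda u,v:np.array([145+(u+.5)/3.8-.5,180+(v+.5)/3.8-.5])
sp=lambda u,v:np.array([220+(u+.5)/3.3-.5,250+(v+.5)/3.3-.5])
C=np.array([[.1,.165],[-.1,.165],[.1,-.185],[-.1,-.185]])
tc=[(195,48),(138,370),(760,117),(722,440)]; sc=[(22,487),(382,550),(198,62),(472,97)]
a=np.array([cast(T,tp(*p),.012)[:2] for p in tc]);b=np.array([cast(S,sp(*p),.012)[:2] for p in sc])
print(a.round(4),b.round(4))
def W(q,P):
    c,s=np.cos(q[2]),np.sin(q[2]);return np.asarray(P)@np.array([[c,s],[-s,c]])+q[:2]
def fit(*obs): return least_squares(lambda q:np.concatenate([(W(q,C)-o).ravel() for o in obs]),[.4,.1,0])
if 1:
    for o in((a,),(b,),(a,b)):
        r=fit(*o);print(r.x.round(4),np.abs(r.fun).max())
q=fit(a,b).x
def inv(q,p): c,s=np.cos(q[2]),np.sin(q[2]);return (np.asarray(p)-q[:2])@np.array([[c,-s],[s,c]])
f=lambda p,z,c=T:inv(q,cast(c,p,z)[:2]).round(4)
if __name__=="__main__":
    print("fence near top edge",f(tp(378,122),.026),f(tp(702,162),.019))
    print("fence side",f(sp(148,300),.026,S),f(sp(232,85),.026,S))
    print("stop R top edge",f(tp(357,160),.026),f(tp(338,315),.026))
    print("stop side",f(sp(180,322),.026,S),f(sp(342,350),.026,S))
    print("board top (z=.030 margin, .032 copper)")
    for p,z in(((442,178),.030),((430,385),.030),((760,188),.032),((752,400),.032)): print(f(tp(*p),z),cast(T,tp(*p),z).round(4))
    for p,z in(((218,237),.030),((422,262),.030),((265,45),.032),((441,57),.032)): print('s',f(sp(*p),z,S),cast(S,sp(*p),z).round(4))
    for n,p,r in(("grip end",(38,154),(165,405)),("grip base",(146,182),(190,440))):
        w,e=tri(T,tp(*p),S,sp(*r));print(n,w.round(4),e.round(4),inv(q,w[:2]).round(4))
E
python3 m.py
```

```text
[[ 0.7179  0.1875]
 [ 0.5203  0.2106]
 [ 0.6764 -0.1582]
 [ 0.4802 -0.1352]] [[ 0.7144  0.194 ]
 [ 0.519   0.2136]
 [ 0.676  -0.1537]
 [ 0.4804 -0.1339]]
[ 0.5999  0.0361 -0.1172] 0.0012636481089178253
[ 0.5986  0.0399 -0.108 ] 0.002119523293646175
[ 0.5992  0.038  -0.1126] 0.0033170044975643076
fence near top edge [0.0651 0.0412] [ 0.0651 -0.1545]
fence side [0.064 0.043] [ 0.0633 -0.1486]
stop R top edge [0.0405 0.0502] [-0.0532  0.0473]
stop side [0.0408 0.0549] [-0.0558  0.0557]
board top (z=.030 margin, .032 copper)
[ 0.0348 -0.0023] [0.6335 0.0318 0.03  ]
[-0.0881 -0.0128] [0.5102 0.0352 0.03  ]
[ 0.0505 -0.1908] [ 0.628  -0.1572  0.032 ]
[-0.0752 -0.2   ] [ 0.502  -0.1522  0.032 ]
s [ 0.0352 -0.0095] [0.6331 0.0246 0.03  ]
s [-0.0906 -0.0146] [0.5075 0.0337 0.03  ]
s [ 0.0492 -0.1871] [ 0.627  -0.1534  0.032 ]
s [-0.0741 -0.1988] [ 0.5032 -0.1512  0.032 ]
grip end [0.6202 0.2299 0.145 ] 0.0008 [-0.0007  0.193 ]
grip base [0.6205 0.1952 0.0686] 0.0029 [0.0035 0.1586]
```

```bash
cat > n.py <<'E'
from m import *
def P(v,r):
    x0,y0,t=v;p=W(q,[x0,y0+r*np.sin(t)]);return np.array([p[0],p[1],.046+r*np.cos(t)])
# red mask
for c,n in((T,'top'),(S,'side')):
    h=cv2.cvtColor(c["frame"],cv2.COLOR_RGB2HSV);x0,y0,w,hh=(145,205,50,40) if n=='top' else (255,355,45,40)
    m=np.zeros(h.shape[:2],np.uint8);m[y0:y0+hh,x0:x0+w]=(((h[...,0]<6)|(h[...,0]>174))&(h[...,1]>150)&(h[...,2]>60))[y0:y0+hh,x0:x0+w]
    pts=np.argwhere(m)[:,::-1];r=cv2.minAreaRect(pts.astype(np.float32));print(n,len(pts),pts.mean(0),cv2.boxPoints(r).round(1).tolist())
    if n=='top': tb=pts
    else: sb=pts
obs=[(T,tp(36,152),.112),(T,tp(146,182),.044)]
sm=sb.mean(0)
def res(v):
    e=[proj(c,P(v,r))-p for c,p,r in obs]
    e.append(0.7*(np.mean([proj(S,P(v,r)) for r in np.linspace(.044,.112,9)],0)-sm))
    return np.concatenate(e)
r=least_squares(res,[0,.1,.8]);print(r.x,np.degrees(r.x[2]),r.fun.round(2))
E
python3 n.py|tail -4
```

```text
[ 0.5992  0.038  -0.1126] 0.0033170044975643076
top 186 [168.29032258 223.90322581] [[151.89999389648438, 222.5], [154.0, 215.89999389648438], [184.10000610351562, 225.39999389648438], [182.10000610351562, 231.89999389648438]]
side 199 [273.92462312 376.8241206 ] [[263.5, 381.29998779296875], [267.5, 368.0], [283.3999938964844, 372.70001220703125], [279.3999938964844, 386.0]]
[0.00180577 0.12886455 0.64774672] 37.11315325043902 [ 0.76  0.43 -0.38  0.4  -0.89  0.35]
```

Run:
```python
from m import *
crop(T,175,210,90,60,8.8,"pics/t0f.png");crop(S,255,310,60,100,6,"pics/s0f.png")
```

```text
[[ 0.7179  0.1875]
 [ 0.5203  0.2106]
 [ 0.6764 -0.1582]
 [ 0.4802 -0.1352]] [[ 0.7144  0.194 ]
 [ 0.519   0.2136]
 [ 0.676  -0.1537]
 [ 0.4804 -0.1339]]
[ 0.5999  0.0361 -0.1172] 0.0012636481089178253
[ 0.5986  0.0399 -0.108 ] 0.002119523293646175
[ 0.5992  0.038  -0.1126] 0.0033170044975643076
```

View pics/t0f.png

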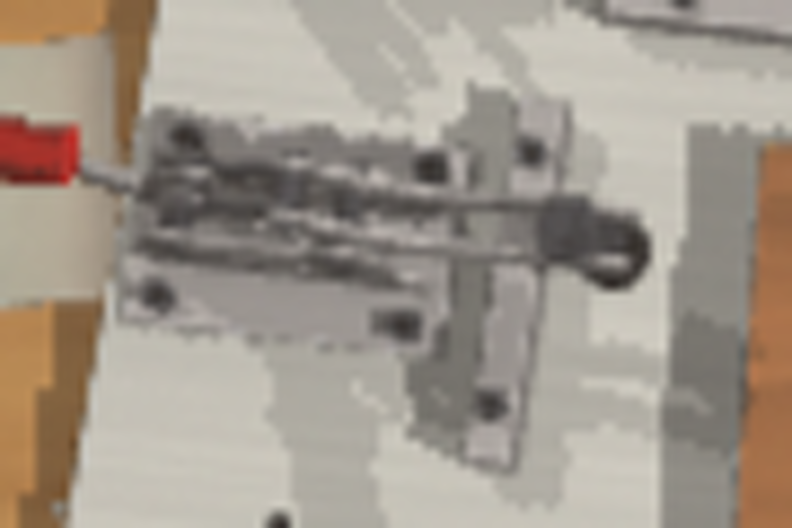

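View pics/s0f.png

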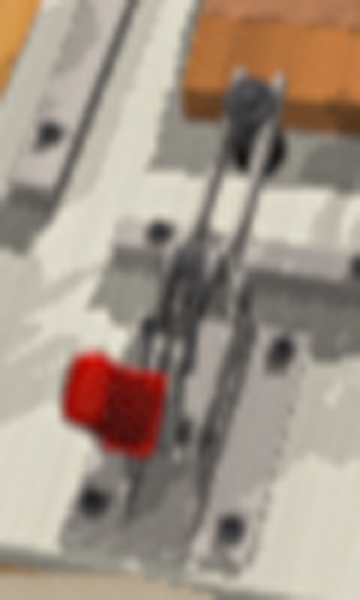

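```bash
python3 - <<'E' | tail -3
from m import *
t=lambda u,v:(175+u/8.8-.45,210+v/8.8-.45);s=lambda u,v:(255+u/6-.42,310+v/6-.42)
for n,p,r in(("nut",(565,228),(252,105)),("foot",(610,252),(258,152)),("base of grip",(75,155),(135,430))):
    w,e=tri(T,t(*p),S,s(*r));print(n,w.round(4),round(e,4),inv(q,w[:2]).round(4))
E
```

```text
nut [0.6035 0.0734 0.0717] 0.0018 [0.0003 0.0356]
foot [0.6034 0.0672 0.0422] 0.0014 [0.0009 0.0295]
base of grip [0.6206 0.1942 0.072 ] 0.0028 [0.0038 0.1576]
```

```bash
cat > go.py <<'E'
# usage: go.py fx|w x y z [yawabs]   -> fractions from present pose
import sys,io,contextlib
with contextlib.redirect_stdout(io.StringIO()):
    from m import *
from station import bot
s=bot.read_state()
R=Ro.from_euler('xyz',s['eef_rot']).as_matrix()
def fx(p): w=inv(q,p[:2]);return np.array([*w,p[2]])
print("t",round(s['time'],2),"fix",fx(s['tcp_pos']).round(4),"yaw-fix",round(s['eef_rot'][2]-q[2],4),"F",s['contact_force'].round(1),"w",s['tcp_pos'].round(4))
a=sys.argv[1:]
while len(a)>=4:
    P=np.array(list(map(float,a[1:4])))
    if a[0]=='f': P=np.array([*W(q,P[:2]),P[2]])
    print(a[:4],(R.T@(P-s['tcp_pos'])/.5).round(4),"yaw",round((s['eef_rot'][2]-q[2])/np.radians(60),4),"dist",np.linalg.norm(P-s['tcp_pos']).round(3));a=a[4:]
E
python3 go.py w .38 -.36 .25 w .48 0 .25 f 0 .1 .25
python3 - <<'E'
import io,contextlib
with contextlib.redirect_stdout(io.StringIO()):
    from m import *
print(cast(T,(238,172),0),cast(T,(148,178),0),cast(T,(135,280),0.03))
E
```

```text
t 0.1 fix [-0.3762 -0.718   0.2489] yaw-fix 0.3375 F [ 0.2  0.8 -0.3] w [ 0.1447 -0.6332  0.2489]
['w', '.38', '-.36', '.25'] [ 0.5805 -0.4277 -0.0016] yaw 0.3223 dist 0.361
['w', '.48', '0', '.25'] [ 9.3600e-01 -1.0849e+00 -6.0000e-04] yaw 0.3223 dist 0.716
['f', '0', '.1', '.25'] [ 1.2516e+00 -1.2946e+00 -4.0000e-04] yaw 0.3223 dist 0.9
[0.77178925 0.09408918 0.        ] [0.75562236 0.30553157 0.        ] [0.51132313 0.30581191 0.03      ]
```

>>> jog_arm(moves=[[[0.06, -0.05, 0, 0.06, 1], [0.13, -0.1, 0, 0.12, 1], [0.2, -0.15, 0, 0.18, 1], [0.27, -0.2, 0, 0.25, 1], [0.34, -0.25, 0, 0.32, 1], [0.41, -0.3, 0, 0.322, 1], [0.48, -0.35, 0, 0.322, 1], [0.54, -0.4, 0, 0.322, 1], [0.58, -0.43, 0, 0.322, 1], [0.58, -0.43, 0, 0.322, 1]]])

```text
time: 0.93
tcp_pos: [0.3845, -0.3524, 0.2491]
eef_rot: [-3.137, -0.001, -0.102]
contact_force: [0.6, -1.2, 0.3]
grip_width: 0.266
```

```bash
python3 go.py  w .48 0 .25 f 0 .07 .25 f 0 .12 .2
```

```text
t 0.93 fix [-0.1695 -0.4121  0.2491] yaw-fix 0.0106 F [ 0.6 -1.2  0.3] w [ 0.3845 -0.3524  0.2491]
['w', '.48', '0', '.25'] [ 0.1183 -0.7207  0.0017] yaw 0.0102 dist 0.365
['f', '0', '.07', '.25'] [ 0.3493 -0.9606  0.0031] yaw 0.0102 dist 0.511
['f', '0', '.12', '.2'] [ 0.3502 -1.0601  0.1036] yaw 0.0102 dist 0.561
```

>>> jog_arm(moves=[[[0.01, -0.08, 0, 0.01, 1], [0.02, -0.16, 0, 0.01, 1], [0.04, -0.24, 0, 0.01, 1], [0.05, -0.32, 0, 0.01, 1], [0.06, -0.4, 0, 0.01, 1], [0.08, -0.48, 0, 0.01, 1], [0.12, -0.56, 0, 0.01, 1], [0.16, -0.64, 0, 0.01, 1], [0.22, -0.71, 0, 0.01, 1], [0.27, -0.77, 0, 0.01, 1]]])

```text
time: 1.77
tcp_pos: [0.5522, 0.012, 0.2509]
eef_rot: [-3.137, -0.001, -0.112]
contact_force: [1.3, -1.0, -0.2]
grip_width: 0.004
```

```bash
python3 go.py f 0 .12 .15 f 0 .12 .111;  python3 - <<'E'
from station import bot
import cv2
for n in("top","side"):
    cv2.imwrite(f"pics/{n}1.png",bot.capture(n)["frame"][:,:,::-1])
E
```

```text
t 1.77 fix [-0.0438 -0.0312  0.2509] yaw-fix 0.0003 F [ 1.3 -1.  -0.2] w [0.5522 0.012  0.2509]
['f', '0', '.12', '.15'] [ 0.0876 -0.3014  0.2032] yaw 0.0003 dist 0.187
['f', '0', '.12', '.111'] [ 0.0875 -0.3011  0.2812] yaw 0.0003 dist 0.211
```

View pics/side1.png

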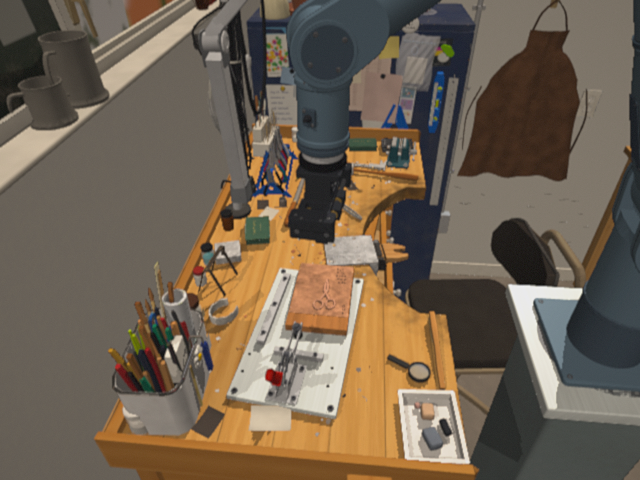

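View pics/top1.png

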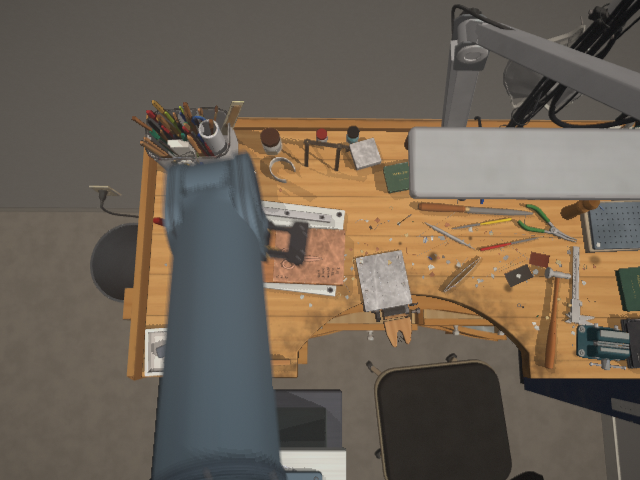

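>>> jog_arm(moves=[[[0.02, -0.07, 0, 0, 1], [0.05, -0.14, 0.02, 0, 1], [0.07, -0.21, 0.05, 0, 1], [0.0875, -0.27, 0.1, 0, 1], [0.0875, -0.3, 0.15, 0, 1], [0.0875, -0.3, 0.2, 0, 1], [0.0875, -0.3, 0.24, 0, 1], [0.0875, -0.3, 0.27, 0, 1], [0.0875, -0.3, 0.28, 0, 1], [0.0875, -0.3, 0.28, 0, 1]]])

```text
time: 2.7
tcp_pos: [0.6135, 0.161, 0.1107]
eef_rot: [-3.135, -0.0, -0.106]
contact_force: [-0.1, -0.8, -0.4]
grip_width: 0.003
```

```bash
python3 go.py f 0 .14 .111 f 0 .165 .111;  python3 - <<'E'
from station import bot
from h import *
c=bot.capture("side");crop(c,200,200,200,200,3,"pics/s2.png")
E
```

```text
t 2.7 fix [0.0004 0.1238 0.1107] yaw-fix 0.007 F [-0.1 -0.8 -0.4] w [0.6135 0.161  0.1107]
['f', '0', '.14', '.111'] [-0.0005 -0.0324 -0.0003] yaw 0.0066 dist 0.016
['f', '0', '.165', '.111'] [-0.0001 -0.0824  0.0001] yaw 0.0066 dist 0.041
```

View pics/s2.png

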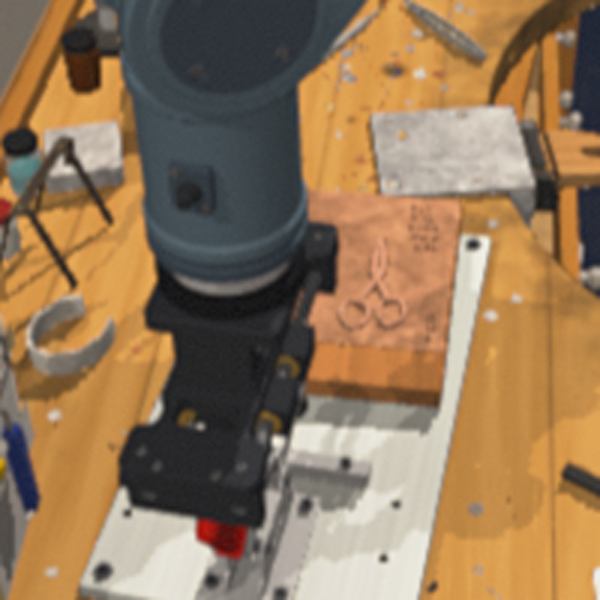

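>>> jog_arm(moves=[[[0, -0.006, 0, 0.006, 1], [0, -0.012, 0, 0.006, 1], [0, -0.018, 0, 0.006, 1], [0, -0.024, 0, 0.006, 1], [0, -0.028, 0, 0.006, 1], [0, -0.032, 0, 0.006, 1], [0, -0.036, 0, 0.006, 1], [0, -0.04, 0, 0.006, 1], [0, -0.044, 0, 0.006, 1], [0, -0.044, 0, 0.006, 1]]])

```text
time: 3.58
tcp_pos: [0.6167, 0.184, 0.1123]
eef_rot: [-3.133, -0.002, -0.111]
contact_force: [-0.5, 0.9, 0.2]
grip_width: 0.002
```

```bash
python3 go.py
```

```text
t 3.58 fix [0.001  0.147  0.1123] yaw-fix 0.0012 F [-0.5  0.9  0.2] w [0.6167 0.184  0.1123]
```

>>> jog_arm(moves=[[[0, -0.004, 0, 0, 1], [0, -0.008, 0, 0, 1], [0, -0.012, 0, 0, 1], [0, -0.016, 0, 0, 1], [0, -0.02, 0, 0, 1], [0, -0.02, 0, 0, 1]]])

```text
time: 4.08
tcp_pos: [0.6175, 0.1914, 0.1118]
eef_rot: [-3.137, -0.001, -0.113]
contact_force: [-0.5, -5.4, -0.1]
grip_width: 0.008
```

>>> jog_arm(moves=[[[0, -0.004, 0, 0, 1], [0, -0.008, 0, 0, 1], [0, -0.012, 0, 0, 1], [0, -0.016, 0, 0, 1], [0, -0.02, 0, 0, 1], [0, -0.02, 0, 0, 1]]])

```text
time: 4.58
tcp_pos: [0.6185, 0.1998, 0.1114]
eef_rot: [-3.14, -0.0, -0.114]
contact_force: [-0.8, -4.4, 0.3]
grip_width: 0.004
```

```bash
python3 go.py;  python3 - <<'E'
from station import bot
from h import *
c=bot.capture("side");crop(c,200,250,200,200,3,"pics/s3.png")
c=bot.capture("top");crop(c,100,150,200,150,4,"pics/t3.png")
E
```

```text
t 4.58 fix [0.001  0.1629 0.1114] yaw-fix -0.001 F [-0.8 -4.4  0.3] w [0.6185 0.1998 0.1114]
```

View pics/s3.png

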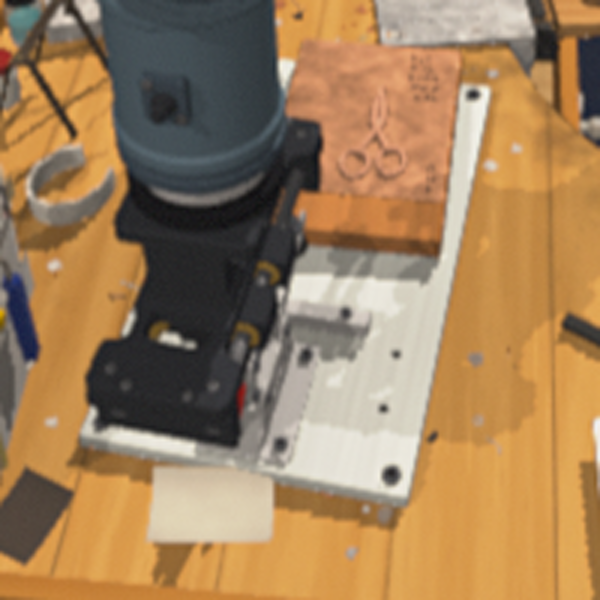

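View pics/t3.png

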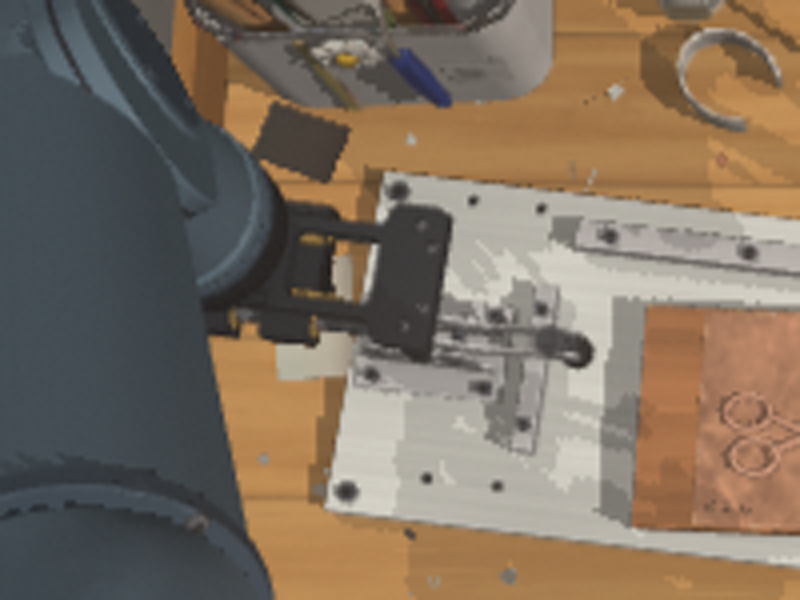

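>>> jog_arm(moves=[[[0, -0.004, 0, 0, 1], [0, -0.008, 0, 0, 1], [0, -0.012, 0, 0, 1], [0, -0.016, 0, 0, 1], [0, -0.016, 0, 0, 1]]])

```text
time: 5.1
tcp_pos: [0.6194, 0.2067, 0.1112]
eef_rot: [-3.141, 0.0, -0.114]
contact_force: [-1.0, -4.4, 1.1]
grip_width: 0.002
```

>>> jog_arm(moves=[[[0, -0.004, 0, 0, 1], [0, -0.008, 0, 0, 1], [0, -0.012, 0, 0, 1], [0, -0.012, 0, 0, 1]]])

```text
time: 5.43
tcp_pos: [0.6201, 0.2117, 0.1111]
eef_rot: [3.14, 0.001, -0.115]
contact_force: [-0.4, -6.1, 1.1]
grip_width: 0.006
```

>>> jog_arm(moves=[[[0, -0.004, 0, 0, 1], [0, -0.008, 0, 0, 1], [0, -0.012, 0, 0, 1], [0, -0.012, 0, 0, 1]]])

```text
time: 5.77
tcp_pos: [0.6209, 0.2172, 0.111]
eef_rot: [3.139, 0.001, -0.115]
contact_force: [-0.1, -4.5, 1.0]
grip_width: 0.007
```

>>> jog_arm(moves=[[[0, -0.004, 0, 0, 1], [0, -0.008, 0, 0, 1], [0, -0.012, 0, 0, 1], [0, -0.012, 0, 0, 1]]])

```text
time: 6.1
tcp_pos: [0.6211, 0.218, 0.1108]
eef_rot: [3.131, 0.003, -0.118]
contact_force: [-3.7, -14.5, 7.4]
grip_width: 0.006
```

>>> jog_arm(moves=[[[0, -0.004, 0, 0, 1], [0, -0.008, 0, 0, 1], [0, -0.012, 0, 0, 1], [0, -0.012, 0, 0, 1]]])

```text
time: 6.43
tcp_pos: [0.6212, 0.2182, 0.1108]
eef_rot: [3.122, 0.005, -0.12]
contact_force: [-5.9, -15.2, 10.6]
grip_width: 0.002
```

```bash
python3 go.py;  python3 - <<'E'
from station import bot
from h import *
c=bot.capture("side");crop(c,200,250,200,200,3,"pics/s4.png")
E
```

```text
t 6.43 fix [0.0016 0.1815 0.1108] yaw-fix -0.0079 F [ -5.9 -15.2  10.6] w [0.6212 0.2182 0.1108]
```

View pics/s4.png

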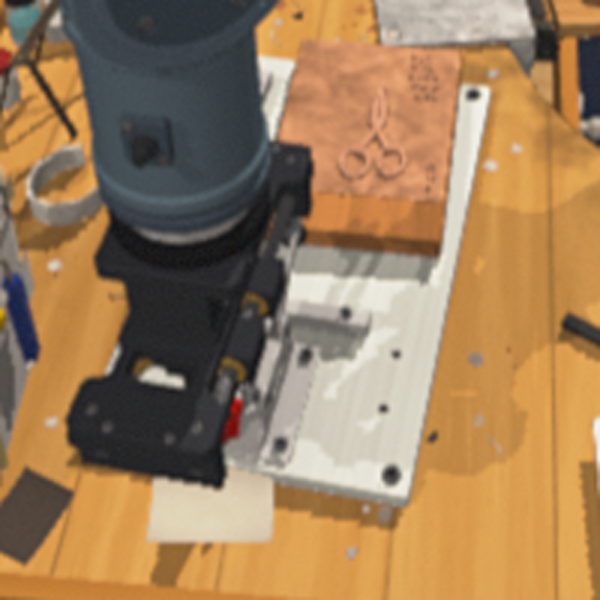

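>>> jog_arm(moves=[[[0, 0.02, 0, 0, 1], [0, 0.06, 0, 0, 1], [0, 0.08, -0.05, 0, 1], [0, 0.08, -0.12, 0, 1], [-0.02, 0.1, -0.2, 0, 1], [-0.08, 0.15, -0.25, 0, 1], [-0.14, 0.22, -0.28, 0, 1], [-0.2, 0.29, -0.28, 0, 1], [-0.26, 0.36, -0.28, 0, 1], [-0.3, 0.42, -0.28, 0, 1]]])

```text
time: 7.32
tcp_pos: [0.4568, 0.0415, 0.2559]
eef_rot: [3.125, 0.003, -0.118]
contact_force: [0.5, -1.0, -0.3]
grip_width: 0.004
```

```bash
python3 go.py;  python3 - <<'E'
from station import bot
from h import *
c=bot.capture("side");crop(c,200,200,200,200,3,"pics/s5.png")
T=load("top0.pkl");S=load("side0.pkl")
crop(T,300,210,150,150,4,"pics/t0b.png");crop(S,280,210,150,130,5,"pics/s0b.png")
E
```

```text
t 7.32 fix [-0.1419 -0.0125  0.2559] yaw-fix -0.0058 F [ 0.5 -1.  -0.3] w [0.4568 0.0415 0.2559]
```

View pics/s5.png

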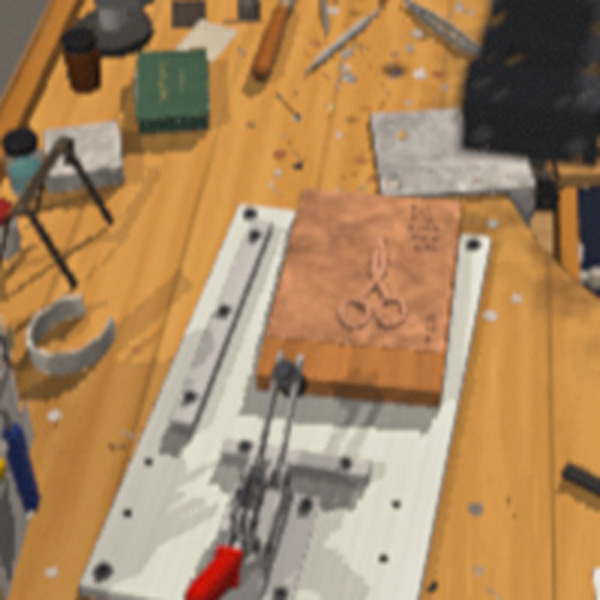

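View pics/t0b.png

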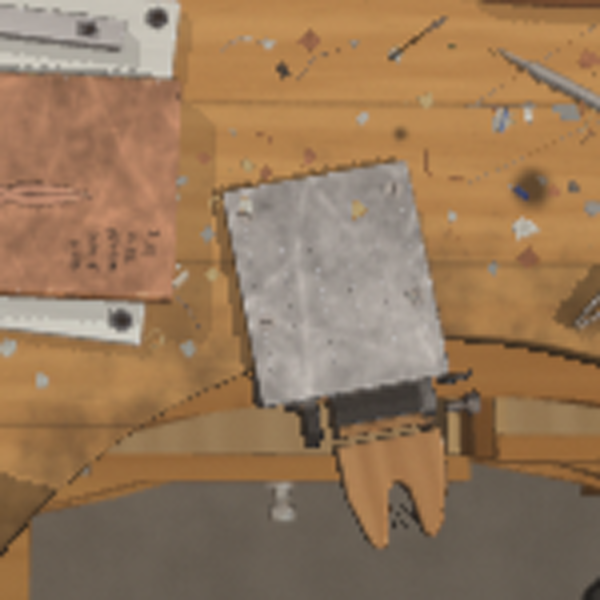

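View pics/s0b.png

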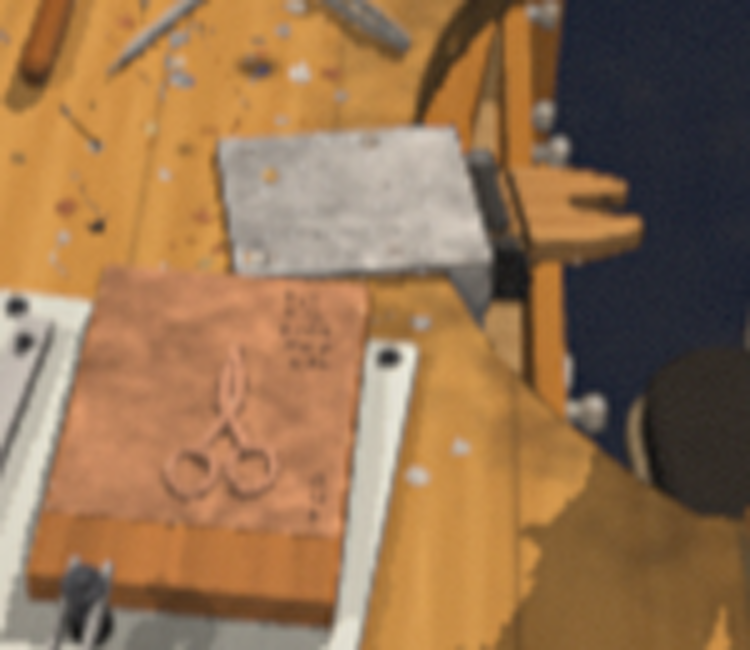

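```bash
python3 - <<'E' | tail -3
from m import *
t=lambda u,v:(300+u/4-.4,210+v/4-.4);s=lambda u,v:(280+u/5-.4,210+v/5-.4)
for n,p,r in(("+x+y",(225,193),(237,275)),("-x+y",(265,405),(490,270)),("+x-y",(408,163),(218,142))):
    w,e=tri(T,t(*p),S,s(*r));print(n,w.round(4),round(e,4),inv(q,w[:2]).round(4))
E
```

```text
+x+y [ 0.5665 -0.1838  0.0059] 0.0001 [-0.0076 -0.2241]
-x+y [ 0.446  -0.2059 -0.001 ] 0.0013 [-0.1249 -0.2596]
+x-y [ 0.5849 -0.2895  0.0035] 0.0005 [ 0.0226 -0.3271]
```

```bash
python3 go.py f -.016 -.25 .12 f -.016 -.25 .03
```

```text
t 7.37 fix [-0.147  -0.0203  0.2546] yaw-fix -0.0122 F [-4.8 -5.6 -0.7] w [0.4509 0.0344 0.2546]
['f', '-.016', '-.25', '.12'] [0.27   0.45   0.2772] yaw -0.0116 dist 0.297
['f', '-.016', '-.25', '.03'] [0.2717 0.4459 0.4571] yaw -0.0116 dist 0.347
```

>>> jog_arm(moves=[[[0.03, 0.05, 0, -0.01, 1], [0.08, 0.12, 0, -0.01, 1], [0.12, 0.19, 0, -0.01, 1], [0.16, 0.26, 0.04, -0.01, 1], [0.2, 0.33, 0.1, -0.01, 1], [0.24, 0.4, 0.17, -0.01, 1], [0.27, 0.45, 0.23, -0.01, 1], [0.27, 0.45, 0.28, -0.01, 1], [0.27, 0.45, 0.32, -0.01, 1], [0.27, 0.45, 0.34, -0.01, 1]]])

```text
time: 8.2
tcp_pos: [0.5536, -0.2091, 0.0849]
eef_rot: [3.12, 0.013, -0.116]
contact_force: [-0.1, -0.3, -0.2]
grip_width: 0.003
```

```bash
python3 go.py f -.016 -.25 .03 f -.016 -.22 .03
```

```text
t 8.2 fix [-0.0175 -0.2507  0.0849] yaw-fix -0.0031 F [-0.1 -0.3 -0.2] w [ 0.5536 -0.2091  0.0849]
['f', '-.016', '-.25', '.03'] [ 0.0045 -0.0037  0.1096] yaw -0.003 dist 0.055
['f', '-.016', '-.22', '.03'] [ 0.0043 -0.0637  0.1084] yaw -0.003 dist 0.063
```

>>> jog_arm(moves=[[[0.004, 0, 0.03, 0, 1], [0.004, 0, 0.06, 0, 1], [0.004, -0.002, 0.09, 0, 1], [0.004, -0.004, 0.109, 0, 1], [0.004, -0.02, 0.109, 0, 1], [0.004, -0.035, 0.109, 0, 1], [0.004, -0.045, 0.109, 0, 1], [0.004, -0.05, 0.109, 0, 1], [0.004, -0.055, 0.109, 0, 1], [0.004, -0.055, 0.109, 0, 1]]])

```text
time: 9.03
tcp_pos: [0.5586, -0.1823, 0.0305]
eef_rot: [3.121, 0.012, -0.115]
contact_force: [0.0, 0.2, 0.2]
grip_width: 0.003
```

```bash
python3 go.py f -.016 -.17 .03
```

```text
t 9.03 fix [-0.0156 -0.2235  0.0305] yaw-fix -0.0021 F [0.  0.2 0.2] w [ 0.5586 -0.1823  0.0305]
['f', '-.016', '-.17', '.03'] [-0.001  -0.1071 -0.0013] yaw -0.002 dist 0.054
```

>>> jog_arm(moves=[[[0, -0.006, 0, 0, 1], [0, -0.012, 0, 0, 1], [0, -0.02, 0, 0, 1], [0, -0.028, 0, 0, 1], [0, -0.036, 0, 0, 1], [0, -0.044, 0, 0, 1], [0, -0.052, 0, 0, 1], [0, -0.06, 0, 0, 1], [0, -0.06, 0, 0, 1]]])

```text
time: 9.78
tcp_pos: [0.5623, -0.1515, 0.0299]
eef_rot: [3.121, 0.012, -0.114]
contact_force: [0.2, -1.5, 1.7]
grip_width: 0.003
```

```bash
python3 go.py;  python3 - <<'E'
from station import bot
from h import *
c=bot.capture("side");crop(c,200,200,200,200,3,"pics/s6.png")
c=bot.capture("top");crop(c,145,180,210,125,3.8,"pics/t6.png")
E
```

```text
t 9.78 fix [-0.0154 -0.1925  0.0299] yaw-fix -0.0012 F [ 0.2 -1.5  1.7] w [ 0.5623 -0.1515  0.0299]
```

View pics/s6.png

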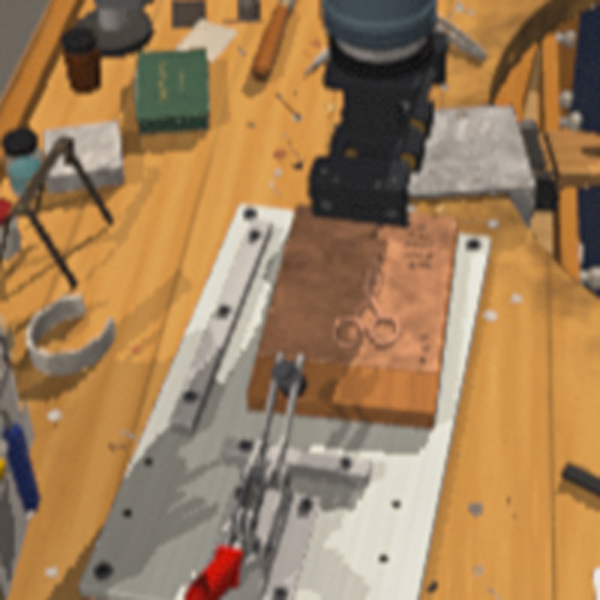

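View pics/t6.png

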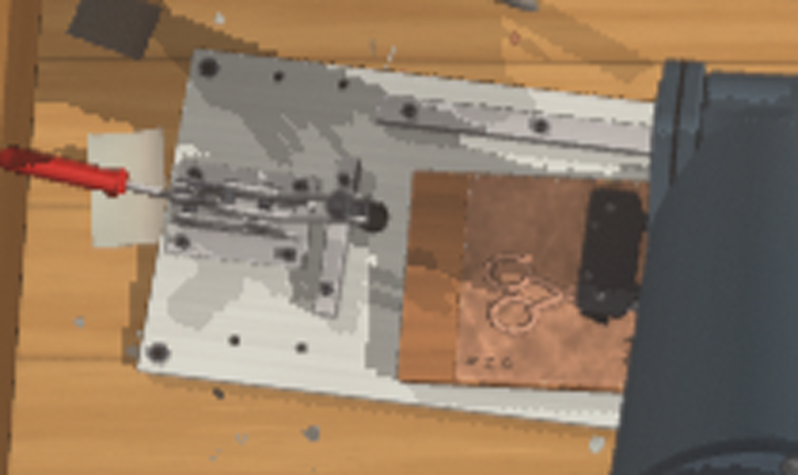

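>>> jog_arm(moves=[[[0, -0.008, 0, 0, 1], [0, -0.016, 0, 0, 1], [0, -0.024, 0, 0, 1], [0, -0.032, 0, 0, 1], [0, -0.04, 0, 0, 1], [0, -0.048, 0, 0, 1], [0, -0.054, 0, 0, 1], [0, -0.06, 0, 0, 1], [0, -0.06, 0, 0, 1]]])

```text
time: 10.63
tcp_pos: [0.5657, -0.1208, 0.0291]
eef_rot: [3.122, 0.012, -0.113]
contact_force: [0.4, -1.4, 1.5]
grip_width: 0.013
```

```bash
python3 go.py;  python3 - <<'E'
from station import bot
from h import *
c=bot.capture("side");pickle.dump(c,open("side7.pkl","wb"));crop(c,200,200,200,200,3,"pics/s7.png")
c=bot.capture("top");pickle.dump(c,open("top7.pkl","wb"));crop(c,145,180,210,125,3.8,"pics/t7.png")
E
```

```text
t 10.63 fix [-0.0155 -0.1616  0.0291] yaw-fix -0.0006 F [ 0.4 -1.4  1.5] w [ 0.5657 -0.1208  0.0291]
```

View pics/s7.png

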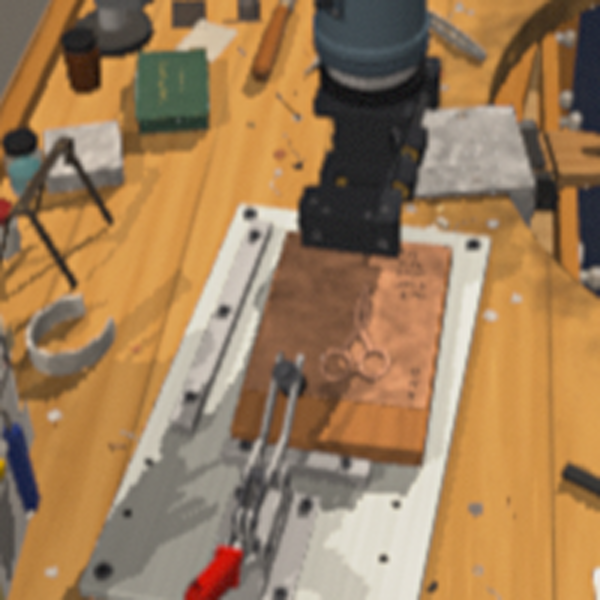

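View pics/t7.png

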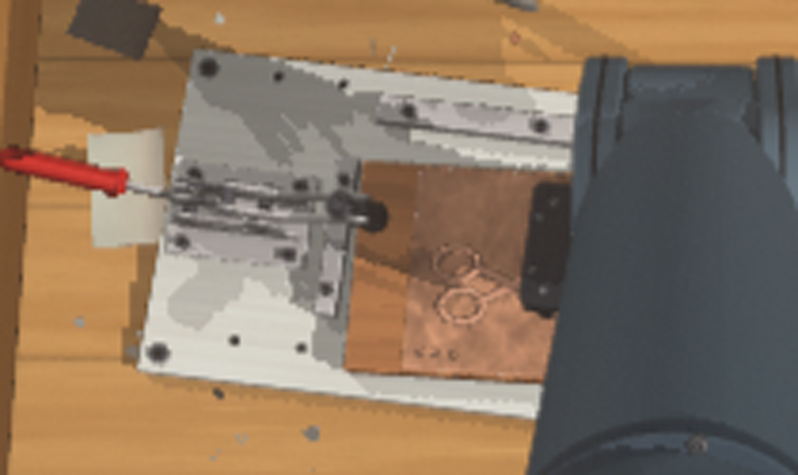

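```bash
python3 go.py f -.016 -.18 .03 f -.13 -.06 .08 f -.13 -.045 .029
```

```text
t 10.73 fix [-0.0156 -0.1617  0.029 ] yaw-fix -0.0009 F [ 0.8 -0.5 -0.3] w [ 0.5656 -0.1209  0.029 ]
['f', '-.016', '-.18', '.03'] [-0.0009  0.0366 -0.0013] yaw -0.0008 dist 0.018
['f', '-.13', '-.06', '.08'] [-0.2303 -0.2012 -0.1031] yaw -0.0008 dist 0.161
['f', '-.13', '-.045', '.029'] [-0.229  -0.2332 -0.0017] yaw -0.0008 dist 0.163
```

>>> jog_arm(moves=[[[0, 0.02, 0, 0, 1], [0, 0.04, -0.01, 0, 1], [0, 0.04, -0.06, 0, 1], [-0.03, 0.03, -0.11, 0, 1], [-0.08, -0.02, -0.12, 0, 1], [-0.13, -0.08, -0.12, 0, 1], [-0.18, -0.14, -0.12, 0, 1], [-0.23, -0.2, -0.11, 0, 1], [-0.23, -0.23, -0.08, 0, 1], [-0.23, -0.23, -0.05, 0, 1]]])

```text
time: 11.57
tcp_pos: [0.4645, 0.0103, 0.0537]
eef_rot: [3.125, 0.011, -0.108]
contact_force: [0.6, 0.8, -0.6]
grip_width: 0.004
```

```bash
python3 go.py f -.13 -.045 .029
```

```text
t 11.57 fix [-0.1308 -0.0427  0.0537] yaw-fix 0.0042 F [ 0.6  0.8 -0.6] w [0.4645 0.0103 0.0537]
['f', '-.13', '-.045', '.029'] [0.002  0.0039 0.0494] yaw 0.004 dist 0.025
```

>>> jog_arm(moves=[[[0, 0, 0.025, 0.004, 1], [0, 0, 0.049, 0.004, 1], [0.02, 0, 0.049, 0.004, 1], [0.035, 0, 0.049, 0.004, 1], [0.045, 0, 0.049, 0.004, 1], [0.053, 0, 0.049, 0.004, 1], [0.06, 0, 0.049, 0.004, 1], [0.066, 0, 0.049, 0.004, 1], [0.072, 0, 0.049, 0.004, 1], [0.072, 0, 0.049, 0.004, 1]]])

```text
time: 12.4
tcp_pos: [0.5006, 0.006, 0.029]
eef_rot: [3.125, 0.01, -0.113]
contact_force: [-0.4, 0.4, -0.1]
grip_width: 0.003
```

```bash
python3 go.py f -.0705 -.045 .029;  python3 - <<'E'
from station import bot
from h import *
c=bot.capture("side");crop(c,200,200,200,200,3,"pics/s8.png")
E
```

```text
t 12.4 fix [-0.0943 -0.0429  0.029 ] yaw-fix -0.0002 F [-0.4  0.4 -0.1] w [0.5006 0.006  0.029 ]
['f', '-.0705', '-.045', '.029'] [ 0.0477  0.0042 -0.0004] yaw -0.0002 dist 0.024
```

View pics/s8.png

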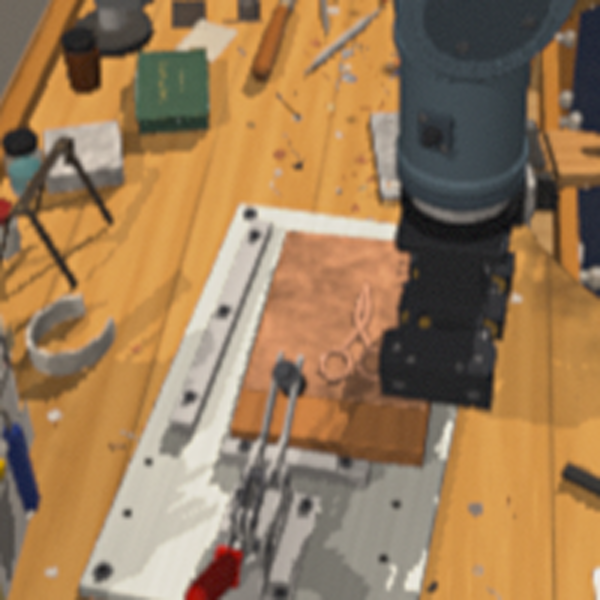

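>>> jog_arm(moves=[[[0.005, 0, 0, 0, 1], [0.01, 0, 0, 0, 1], [0.015, 0, 0, 0, 1], [0.02, 0, 0, 0, 1], [0.025, 0, 0, 0, 1], [0.03, 0, 0, 0, 1], [0.034, 0, 0, 0, 1], [0.034, 0, 0, 0, 1]]])

```text
time: 13.12
tcp_pos: [0.5179, 0.004, 0.0287]
eef_rot: [3.125, 0.01, -0.113]
contact_force: [-1.1, 0.6, 0.5]
grip_width: 0.008
```

>>> jog_arm(moves=[[[0.003, 0, 0, 0, 1], [0.006, 0, 0, 0, 1], [0.009, 0, 0, 0, 1], [0.012, 0, 0, 0, 1], [0.012, 0, 0, 0, 1]]])

```text
time: 13.53
tcp_pos: [0.5232, 0.0035, 0.0285]
eef_rot: [3.125, 0.011, -0.113]
contact_force: [-3.3, 0.6, 2.9]
grip_width: 0.005
```

```bash
python3 go.py f -.0705 -.045 .029;  python3 - <<'E'
from station import bot
from h import *
c=bot.capture("side");crop(c,200,200,200,200,3,"pics/s9.png")
E
```

```text
t 13.53 fix [-0.0716 -0.0429  0.0285] yaw-fix -0.0003 F [-3.3  0.6  2.9] w [0.5232 0.0035 0.0285]
['f', '-.0705', '-.045', '.029'] [ 0.0022  0.0043 -0.0009] yaw -0.0003 dist 0.002
```

View pics/s9.png

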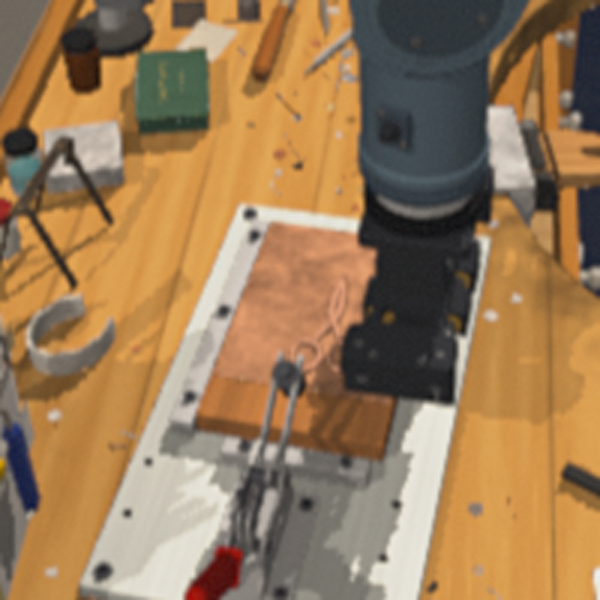

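>>> jog_arm(moves=[[[0.003, 0, 0, 0, 1], [0.006, 0, 0, 0, 1], [0.009, 0, 0, 0, 1], [0.009, 0, 0, 0, 1]]])

```text
time: 13.92
tcp_pos: [0.5234, 0.0033, 0.0278]
eef_rot: [3.123, 0.02, -0.113]
contact_force: [-13.4, 2.4, 10.2]
grip_width: 0.008
```

>>> jog_arm(moves=[[[0.003, 0, 0, 0, 1], [0.006, 0, 0, 0, 1], [0.009, 0, 0, 0, 1], [0.009, 0, 0, 0, 1]]])

```text
time: 14.25
tcp_pos: [0.5234, 0.0032, 0.0272]
eef_rot: [3.122, 0.029, -0.112]
contact_force: [-14.1, 2.8, 11.6]
grip_width: 0.003
```

```bash
python3 go.py
```

```text
t 14.25 fix [-0.0714 -0.0431  0.0272] yaw-fix 0.0004 F [-14.1   2.8  11.6] w [0.5234 0.0032 0.0272]
```

```bash
python3 go.py f -.1 -.043 .03 f .006 -.195 .12 f .006 -.195 .029;  python3 - <<'E'
from station import bot
from h import *
c=bot.capture("top");crop(c,145,180,210,125,3.8,"pics/t10.png")
E
```

```text
t 14.25 fix [-0.0714 -0.0431  0.0272] yaw-fix 0.0004 F [-14.1   2.8  11.6] w [0.5234 0.0032 0.0272]
['f', '-.1', '-.043', '.03'] [-0.0572 -0.0001 -0.004 ] yaw 0.0004 dist 0.029
['f', '.006', '-.195', '.12'] [ 0.1494  0.3076 -0.184 ] yaw 0.0004 dist 0.194
['f', '.006', '-.195', '.029'] [ 0.1546  0.304  -0.0021] yaw 0.0004 dist 0.171
```

View pics/t10.png

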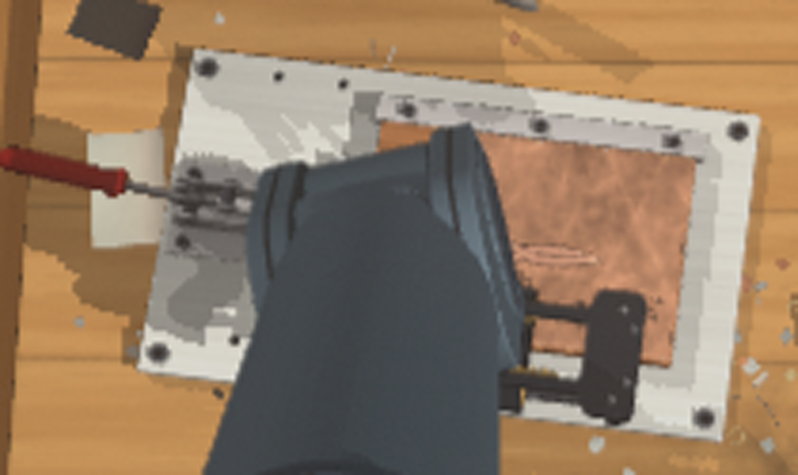

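>>> jog_arm(moves=[[[-0.03, 0, 0, 0, 1], [-0.05, 0, -0.04, 0, 1], [-0.04, 0.04, -0.11, 0, 1], [0, 0.1, -0.16, 0, 1], [0.04, 0.16, -0.18, 0, 1], [0.08, 0.22, -0.18, 0, 1], [0.12, 0.28, -0.17, 0, 1], [0.15, 0.308, -0.13, 0, 1], [0.155, 0.308, -0.08, 0, 1], [0.155, 0.308, -0.05, 0, 1]]])

```text
time: 15.13
tcp_pos: [0.5853, -0.1609, 0.0515]
eef_rot: [3.121, 0.026, -0.115]
contact_force: [-1.1, 0.7, 0.1]
grip_width: 0.002
```

```bash
python3 go.py f .006 -.195 .029 f .006 -.165 .029
```

```text
t 15.13 fix [ 0.0085 -0.1992  0.0515] yaw-fix -0.0028 F [-1.1  0.7  0.1] w [ 0.5853 -0.1609  0.0515]
['f', '.006', '-.195', '.029'] [-0.0039 -0.0093  0.0448] yaw -0.0027 dist 0.023
['f', '.006', '-.165', '.029'] [-0.004  -0.0693  0.0436] yaw -0.0027 dist 0.041
```

>>> jog_arm(moves=[[[-0.004, 0, 0.025, 0, 1], [-0.004, 0, 0.044, 0, 1], [-0.004, -0.015, 0.044, 0, 1], [-0.004, -0.03, 0.044, 0, 1], [-0.004, -0.04, 0.044, 0, 1], [-0.004, -0.048, 0.044, 0, 1], [-0.004, -0.055, 0.044, 0, 1], [-0.004, -0.062, 0.044, 0, 1], [-0.004, -0.068, 0.044, 0, 1], [-0.004, -0.068, 0.044, 0, 1]]])

```text
time: 15.97
tcp_pos: [0.5869, -0.1266, 0.0291]
eef_rot: [3.121, 0.025, -0.115]
contact_force: [-0.8, -0.1, 0.7]
grip_width: 0.005
```

>>> jog_arm(moves=[[[0, -0.004, 0, 0, 1], [0, -0.008, 0, 0, 1], [0, -0.012, 0, 0, 1], [0, -0.016, 0, 0, 1], [0, -0.016, 0, 0, 1]]])

```text
time: 16.38
tcp_pos: [0.5878, -0.1187, 0.029]
eef_rot: [3.121, 0.025, -0.115]
contact_force: [-0.5, -3.2, 1.5]
grip_width: 0.005
```

```bash
python3 go.py
```

```text
t 16.38 fix [ 0.0063 -0.1571  0.029 ] yaw-fix -0.002 F [-0.5 -3.2  1.5] w [ 0.5878 -0.1187  0.029 ]
```

Contact and sliding; continue to the stop.

>>> jog_arm(moves=[[[0, -0.004, 0, 0, 1], [0, -0.008, 0, 0, 1], [0, -0.012, 0, 0, 1], [0, -0.012, 0, 0, 1]]])

```text
time: 16.72
tcp_pos: [0.5881, -0.1157, 0.029]
eef_rot: [3.117, 0.025, -0.116]
contact_force: [-1.9, -8.7, 2.1]
grip_width: 0.005
```

>>> jog_arm(moves=[[[0, -0.004, 0, 0, 1], [0, -0.008, 0, 0, 1], [0, -0.012, 0, 0, 1], [0, -0.012, 0, 0, 1]]])

```text
time: 17.05
tcp_pos: [0.588, -0.1155, 0.0292]
eef_rot: [3.11, 0.026, -0.12]
contact_force: [-2.0, -15.3, 3.5]
grip_width: 0.006
```

```bash
python3 go.py;  python3 - <<'E'
from station import bot
from h import *
c=bot.capture("side");crop(c,200,200,200,200,3,"pics/s11.png")
c=bot.capture("top");crop(c,145,180,210,125,3.8,"pics/t11.png")
E
```

```text
t 17.05 fix [ 0.0061 -0.1538  0.0292] yaw-fix -0.0075 F [ -2.  -15.3   3.5] w [ 0.588  -0.1155  0.0292]
```

View pics/t11.png

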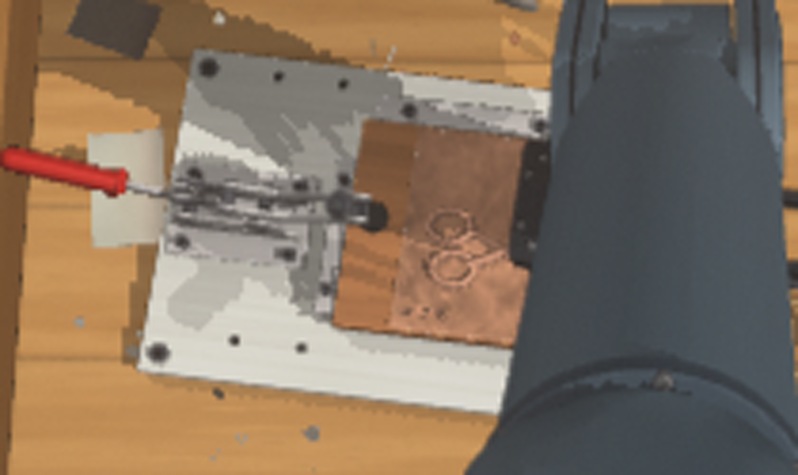

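View pics/s11.png

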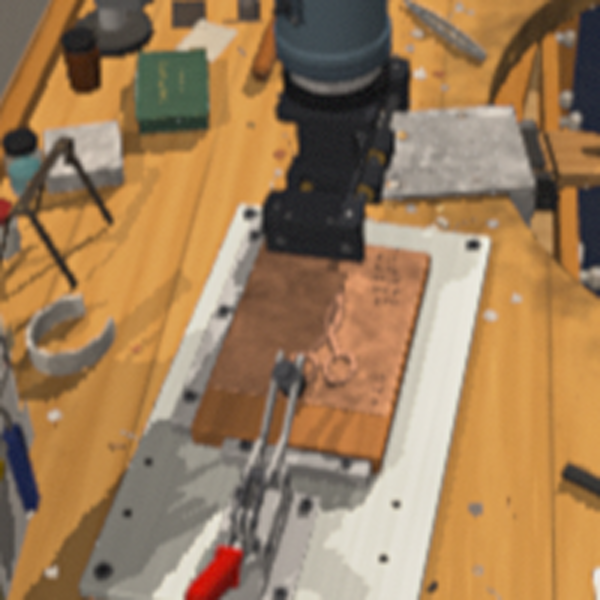

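>>> jog_arm(moves=[[[0, 0.02, 0, -0.007, 1], [0, 0.04, -0.02, -0.007, 1], [-0.01, 0.04, -0.08, -0.007, 1], [-0.05, 0, -0.12, -0.007, 1], [-0.1, -0.06, -0.13, -0.007, 1], [-0.15, -0.12, -0.13, -0.007, 1], [-0.2, -0.18, -0.12, -0.007, 1], [-0.24, -0.22, -0.08, -0.007, 1], [-0.24, -0.22, -0.04, -0.007, 1], [-0.24, -0.22, -0.02, -0.007, 1]]])

```text
time: 17.98
tcp_pos: [0.4808, 0.0106, 0.038]
eef_rot: [3.112, 0.028, -0.109]
contact_force: [-0.3, -0.3, -0.5]
grip_width: 0.007
```

```bash
python3 go.py f -.08 -.045 .029 f -.0715 -.045 .029;  python3 - <<'E'
from station import bot
from h import *
c=bot.capture("side");pickle.dump(c,open("side12.pkl","wb"));crop(c,240,260,120,120,6,"pics/s12.png")
E
```

```text
t 17.98 fix [-0.1146 -0.0406  0.038 ] yaw-fix 0.0036 F [-0.3 -0.3 -0.5] w [0.4808 0.0106 0.038 ]
['f', '-.08', '-.045', '.029'] [0.0696 0.0086 0.0164] yaw 0.0035 dist 0.036
['f', '-.0715', '-.045', '.029'] [0.0866 0.0087 0.016 ] yaw 0.0035 dist 0.044
```

View pics/s12.png

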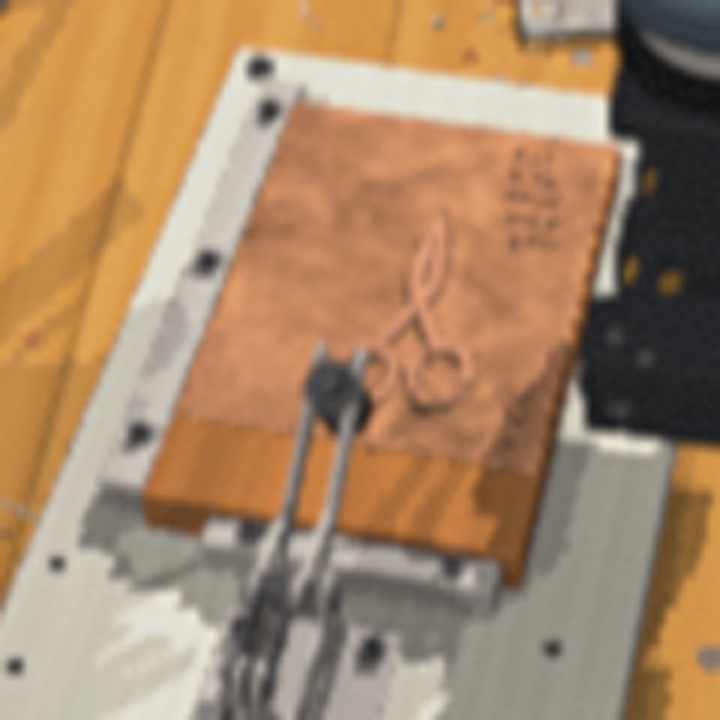

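>>> jog_arm(moves=[[[0.01, 0.008, 0.008, 0.003, 1], [0.025, 0.008, 0.016, 0.003, 1], [0.04, 0.008, 0.016, 0.003, 1], [0.055, 0.008, 0.016, 0.003, 1], [0.065, 0.008, 0.016, 0.003, 1], [0.073, 0.008, 0.016, 0.003, 1], [0.079, 0.008, 0.016, 0.003, 1], [0.084, 0.008, 0.016, 0.003, 1], [0.088, 0.008, 0.016, 0.003, 1], [0.088, 0.008, 0.016, 0.003, 1]]])

```text
time: 18.87
tcp_pos: [0.5228, 0.0001, 0.0277]
eef_rot: [3.111, 0.031, -0.114]
contact_force: [-3.4, 0.2, 2.7]
grip_width: 0.004
```

>>> jog_arm(moves=[[[0.003, 0, 0, 0, 1], [0.006, 0, 0, 0, 1], [0.009, 0, 0, 0, 1], [0.009, 0, 0, 0, 1]]])

```text
time: 19.2
tcp_pos: [0.5229, -0.0001, 0.0269]
eef_rot: [3.109, 0.04, -0.114]
contact_force: [-11.4, 2.5, 9.4]
grip_width: 0.005
```

```bash
python3 go.py
```

```text
t 19.2 fix [-0.0716 -0.0464  0.0269] yaw-fix -0.0011 F [-11.4   2.5   9.4] w [ 5.229e-01 -1.000e-04  2.690e-02]
```

```bash
python3 go.py f -.1 -.046 .03 f -.05 .15 .24;  python3 - <<'E'
from h import *
import io,contextlib
with contextlib.redirect_stdout(io.StringIO()): from m import *
from station import bot
c=bot.capture("top");pickle.dump(c,open("top13.pkl","wb"));S=load("side12.pkl")
for c_,n,b in((c,'top',(135,200,60,40)),(S,'side',(240,360,60,60))):
    h=cv2.cvtColor(c_["frame"],cv2.COLOR_RGB2HSV);x0,y0,w,hh=b
    m=np.zeros(h.shape[:2],np.uint8);m[y0:y0+hh,x0:x0+w]=(((h[...,0]<6)|(h[...,0]>174))&(h[...,1]>150)&(h[...,2]>60))[y0:y0+hh,x0:x0+w]
    p=np.argwhere(m)[:,::-1];r=cv2.minAreaRect(p.astype(np.float32));print(n,len(p),p.mean(0),cv2.boxPoints(r).round(1).tolist())
    if n=='top': a=p.mean(0)
    else: w,e=tri(c,a,S,p.mean(0));print(w,e,inv(q,w[:2]))
crop(S,230,330,80,90,6,"pics/s13.png");crop(c,125,190,90,60,8,"pics/t13.png")
E
```

```text
t 19.2 fix [-0.0716 -0.0464  0.0269] yaw-fix -0.0011 F [-11.4   2.5   9.4] w [ 5.229e-01 -1.000e-04  2.690e-02]
['f', '-.1', '-.046', '.03'] [-0.057  -0.0006 -0.0039] yaw -0.001 dist 0.029
['f', '-.05', '.15', '.24'] [ 0.0258 -0.3788 -0.4401] yaw -0.001 dist 0.291
top 182 [161.1978022  224.51648352] [[144.0, 224.60000610351562], [145.39999389648438, 218.1999969482422], [177.8000030517578, 225.1999969482422], [176.5, 231.5]]
side 249 [270.69477912 393.6626506 ] [[258.29998779296875, 402.79998779296875], [274.29998779296875, 379.70001220703125], [283.8999938964844, 386.3999938964844], [268.0, 409.5]]
[0.62196132 0.23367671 0.09503756] 0.001382820664944014 [0.00062098 0.19697464]
```

View pics/s13.png

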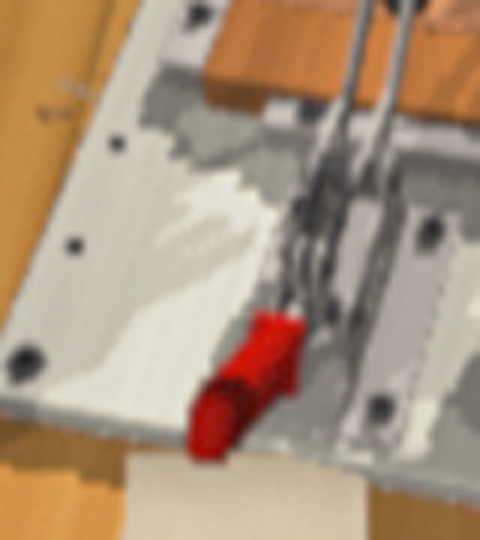

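View pics/t13.png

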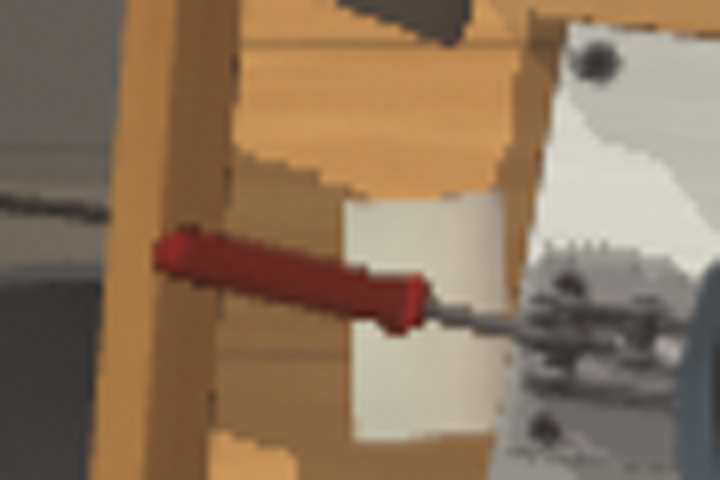

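>>> jog_arm(moves=[[[-0.03, 0, 0, 0, 1], [-0.05, 0, -0.04, 0, 1], [-0.05, 0, -0.12, 0, 1], [-0.05, -0.03, -0.2, 0, 1], [-0.04, -0.08, -0.28, 0, 1], [-0.02, -0.14, -0.35, 0, 1], [0, -0.2, -0.41, 0, 1], [0.02, -0.26, -0.43, 0, 1], [0.04, -0.32, -0.43, 0, 1], [0.06, -0.38, -0.43, 0, 1]]])

```text
time: 20.08
tcp_pos: [0.5854, 0.1941, 0.2367]
eef_rot: [3.112, 0.034, -0.113]
contact_force: [0.1, 1.2, 0.1]
grip_width: 0.01
```

```bash
python3 go.py f .001 .268 .24 f .001 .268 .098;  python3 - <<'E'
from h import *
from station import bot
c=bot.capture("side");pickle.dump(c,open("side14.pkl","wb"));crop(c,240,230,130,120,6,"pics/s14.png")
E
```

```text
t 20.08 fix [-0.0313  0.1535  0.2367] yaw-fix -0.0003 F [0.1 1.2 0.1] w [0.5854 0.1941 0.2367]
['f', '.001', '.268', '.24'] [ 0.0642 -0.2286 -0.0156] yaw -0.0003 dist 0.119
['f', '.001', '.268', '.098'] [ 0.074  -0.2369  0.2681] yaw -0.0003 dist 0.183
```

View pics/s14.png

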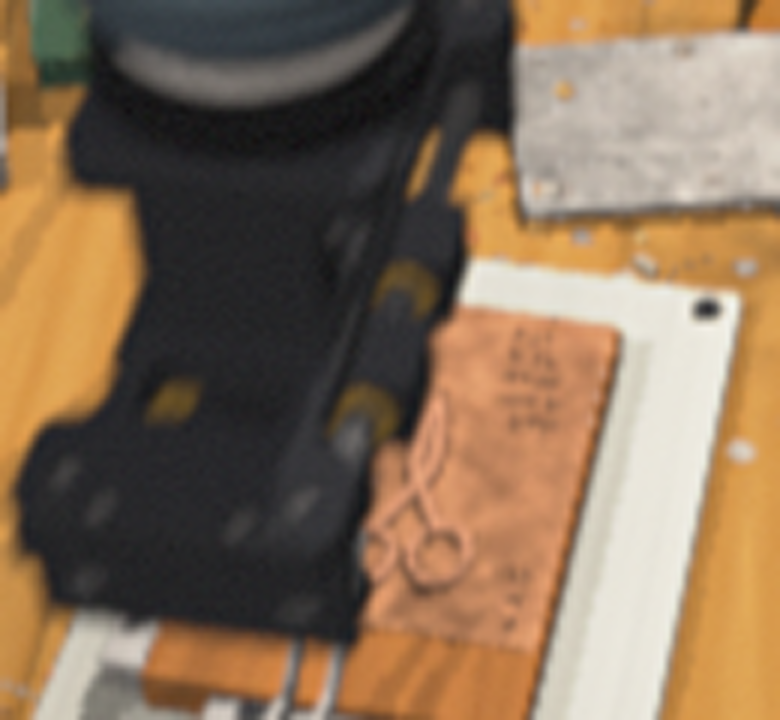

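>>> jog_arm(moves=[[[0.02, -0.06, 0, 0, 1], [0.04, -0.12, 0, 0, 1], [0.06, -0.18, 0.01, 0, 1], [0.066, -0.232, 0.03, 0, 1], [0.068, -0.236, 0.07, 0, 1], [0.07, -0.237, 0.12, 0, 1], [0.072, -0.237, 0.17, 0, 1], [0.073, -0.237, 0.21, 0, 1], [0.074, -0.237, 0.25, 0, 1], [0.074, -0.237, 0.265, 0, 1]]])

```text
time: 20.97
tcp_pos: [0.6284, 0.3109, 0.0952]
eef_rot: [3.114, 0.039, -0.107]
contact_force: [-0.1, -0.4, -0.9]
grip_width: 0.004
```

```bash
python3 go.py f .001 .268 .096 f .001 .24 .1 f .001 .2 .112 f .001 .16 .126;  python3 - <<'E'
from h import *
from station import bot
c=bot.capture("side");crop(c,200,280,160,160,4,"pics/s15.png")
c=bot.capture("top");crop(c,100,150,160,120,4,"pics/t15.png")
E
```

```text
t 20.97 fix [-0.0017  0.2744  0.0952] yaw-fix 0.006 F [-0.1 -0.4 -0.9] w [0.6284 0.3109 0.0952]
['f', '.001', '.268', '.096'] [ 0.0052  0.0129 -0.0014] yaw 0.0057 dist 0.007
['f', '.001', '.24', '.1'] [ 0.0045  0.0691 -0.0079] yaw 0.0057 dist 0.035
['f', '.001', '.2', '.112'] [ 0.0031  0.1497 -0.0296] yaw 0.0057 dist 0.076
['f', '.001', '.16', '.126'] [ 0.0016  0.2304 -0.0554] yaw 0.0057 dist 0.118
```

View pics/s15.png

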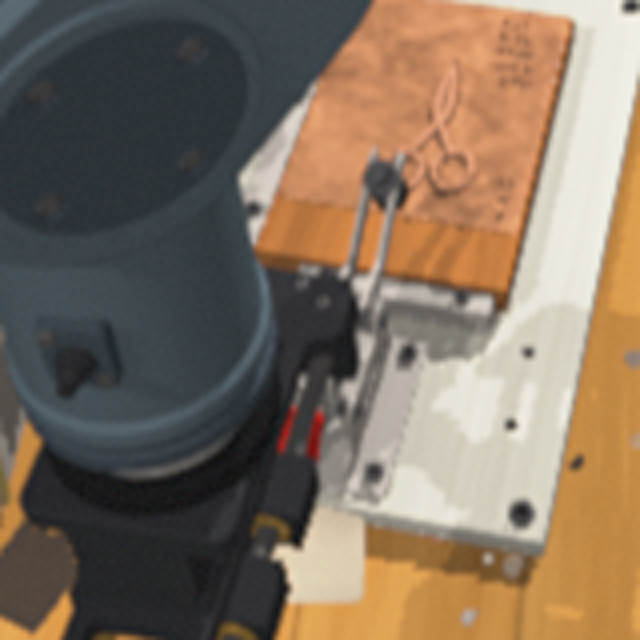

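View pics/t15.png

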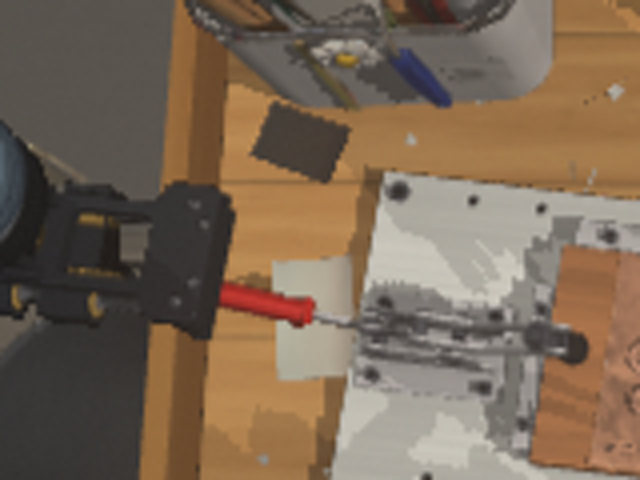

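>>> jog_arm(moves=[[[0.005, 0.01, 0, 0.005, 1], [0.005, 0.02, 0, 0.005, 1], [0.005, 0.03, 0, 0.005, 1], [0.005, 0.04, -0.001, 0.005, 1], [0.005, 0.048, -0.003, 0.005, 1], [0.005, 0.056, -0.005, 0.005, 1], [0.005, 0.062, -0.006, 0.005, 1], [0.005, 0.068, -0.008, 0.005, 1], [0.004, 0.074, -0.009, 0.005, 1], [0.004, 0.074, -0.009, 0.005, 1]]])

```text
time: 21.9
tcp_pos: [0.6284, 0.2797, 0.105]
eef_rot: [3.124, 0.033, -0.109]
contact_force: [0.6, 9.0, 4.3]
grip_width: 0.006
```

>>> jog_arm(moves=[[[0, 0.006, -0.002, 0, 1], [0, 0.012, -0.004, 0, 1], [0, 0.018, -0.006, 0, 1], [0, 0.024, -0.007, 0, 1], [0, 0.03, -0.009, 0, 1], [0, 0.03, -0.009, 0, 1]]])

```text
time: 22.4
tcp_pos: [0.6278, 0.2736, 0.1138]
eef_rot: [3.137, 0.029, -0.105]
contact_force: [-1.7, 14.6, 9.6]
grip_width: 0.01
```

```bash
python3 go.py f .001 .2 .112 f .001 .16 .126;  python3 - <<'E'
from h import *
from station import bot
c=bot.capture("top");crop(c,100,150,160,120,4,"pics/t16.png")
E
```

```text
t 22.4 fix [0.0019 0.2373 0.1138] yaw-fix 0.0075 F [-1.7 14.6  9.6] w [0.6278 0.2736 0.1138]
['f', '.001', '.2', '.112'] [-0.0022  0.0746  0.004 ] yaw 0.0071 dist 0.037
['f', '.001', '.16', '.126'] [-0.0037  0.1547 -0.0236] yaw 0.0071 dist 0.078
```

View pics/t16.png

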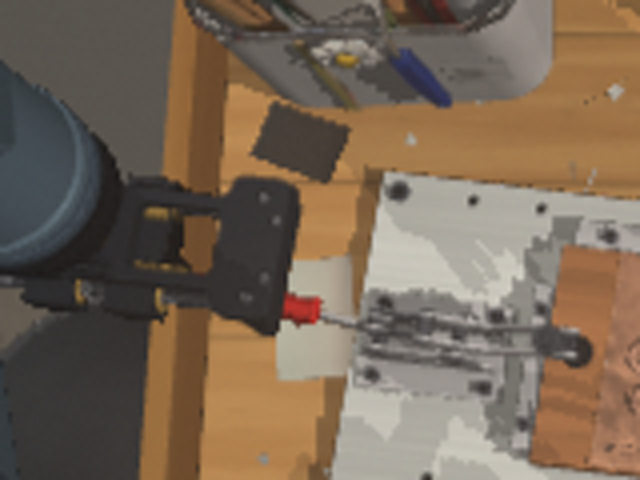

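>>> jog_arm(moves=[[[-0.002, -0.02, 0, 0.007, 1], [-0.002, -0.03, 0.02, 0.007, 1], [-0.002, -0.03, 0.045, 0.007, 1], [-0.002, -0.03, 0.05, 0.007, 1], [-0.002, -0.03, 0.05, 0.007, 1]]])

```text
time: 22.87
tcp_pos: [0.6261, 0.2861, 0.0857]
eef_rot: [3.132, 0.033, -0.113]
contact_force: [-0.5, -0.3, 0.8]
grip_width: 0.005
```

```bash
python3 go.py f .001 .241 .091 f .001 .233 .098 f .001 .225 .104 f .001 .217 .110;  python3 - <<'E'
from h import *
from station import bot
c=bot.capture("top");crop(c,125,180,90,60,8,"pics/t17.png")
E
```

```text
t 22.87 fix [-0.0011  0.2495  0.0857] yaw-fix -0.0007 F [-0.5 -0.3  0.8] w [0.6261 0.2861 0.0857]
['f', '.001', '.241', '.091'] [ 0.0039  0.0171 -0.0106] yaw -0.0007 dist 0.01
['f', '.001', '.233', '.098'] [ 0.0035  0.0333 -0.0245] yaw -0.0007 dist 0.021
['f', '.001', '.225', '.104'] [ 0.0031  0.0494 -0.0363] yaw -0.0007 dist 0.031
['f', '.001', '.217', '.110'] [ 0.0027  0.0655 -0.0482] yaw -0.0007 dist 0.041
```

View pics/t17.png

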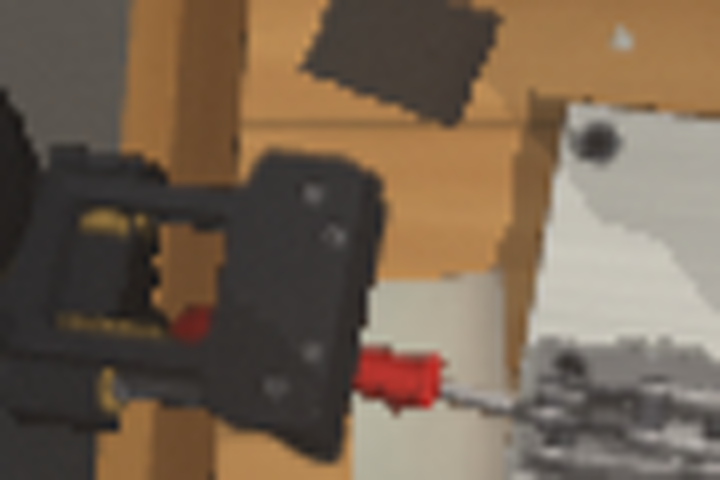

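Run:
```python
from h import *
T=load("top13.pkl")
for P in([.6261,.2861,.0857],[.6261,.2861,.075],[.6261,.272,.1],[.6261,.272,.139]):
    print((proj(T,P)-[125,180])*8)
```

```text
[105.27701187 350.11741934]
[120.55505464 358.72048224]
[138.13351808 338.6106119 ]
[ 80.13505836 304.76171227]
```

>>> jog_arm(moves=[[[0.004, 0.01, 0, 0, 1], [0.004, 0.018, -0.002, 0, 1], [0.004, 0.025, -0.01, 0, 1], [0.004, 0.032, -0.018, 0, 1], [0.004, 0.039, -0.026, 0, 1], [0.003, 0.046, -0.033, 0, 1], [0.003, 0.053, -0.04, 0, 1], [0.003, 0.06, -0.046, 0, 1], [0.003, 0.067, -0.052, 0, 1], [0.003, 0.067, -0.052, 0, 1]]])

```text
time: 23.75
tcp_pos: [0.6256, 0.2522, 0.1137]
eef_rot: [3.133, 0.031, -0.114]
contact_force: [-0.3, 0.5, 0.9]
grip_width: 0.004
```

```bash
python3 go.py f .001 .2 .12;  python3 - <<'E'
from h import *
from station import bot
c=bot.capture("top");crop(c,125,180,90,60,8,"pics/t18.png")
E
```

```text
t 23.75 fix [0.0022 0.2157 0.1137] yaw-fix -0.0019 F [-0.3  0.5  0.9] w [0.6256 0.2522 0.1137]
['f', '.001', '.2', '.12'] [-0.0027  0.0316 -0.0122] yaw -0.0018 dist 0.017
```

View pics/t18.png

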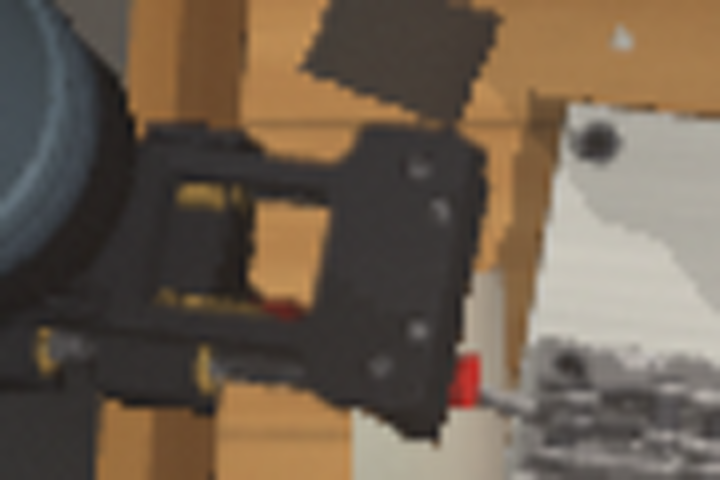

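>>> jog_arm(moves=[[[0, 0.008, -0.006, 0, 1], [0, 0.016, -0.012, 0, 1], [-0.001, 0.024, -0.017, 0, 1], [-0.002, 0.032, -0.021, 0, 1], [-0.002, 0.04, -0.025, 0, 1], [-0.002, 0.048, -0.028, 0, 1], [-0.002, 0.054, -0.03, 0, 1], [-0.002, 0.06, -0.032, 0, 1], [-0.002, 0.06, -0.032, 0, 1]]])

```text
time: 24.55
tcp_pos: [0.6217, 0.2228, 0.13]
eef_rot: [3.134, 0.031, -0.114]
contact_force: [0.9, 3.5, -1.2]
grip_width: 0.004
```

```bash
python3 go.py f .001 .17 .134 f .001 .15 .134;  python3 - <<'E'
from h import *
from station import bot
c=bot.capture("side");crop(c,200,280,160,160,4,"pics/s19.png")
c=bot.capture("top");crop(c,125,180,130,90,6,"pics/t19.png")
E
```

```text
t 24.55 fix [0.0016 0.1861 0.13  ] yaw-fix -0.0017 F [ 0.9  3.5 -1.2] w [0.6217 0.2228 0.13  ]
['f', '.001', '.17', '.134'] [-0.0013  0.0323 -0.0077] yaw -0.0017 dist 0.017
['f', '.001', '.15', '.134'] [-0.0012  0.0723 -0.0074] yaw -0.0017 dist 0.036
```

View pics/t19.png

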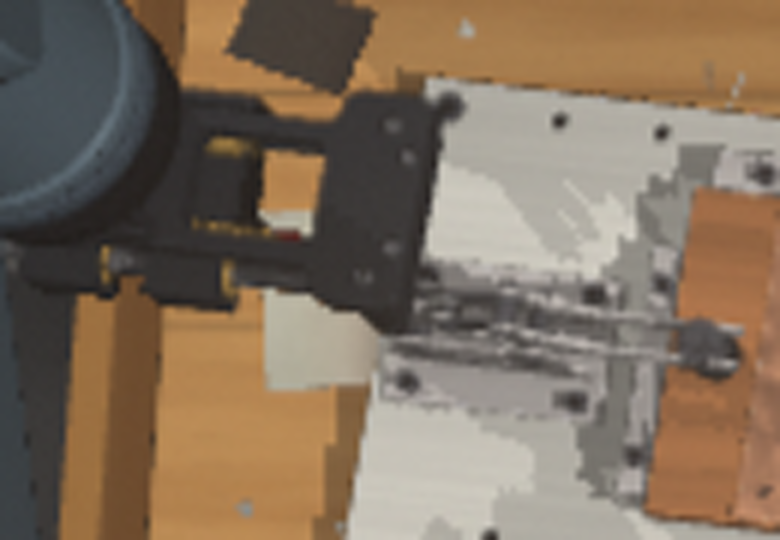

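View pics/s19.png

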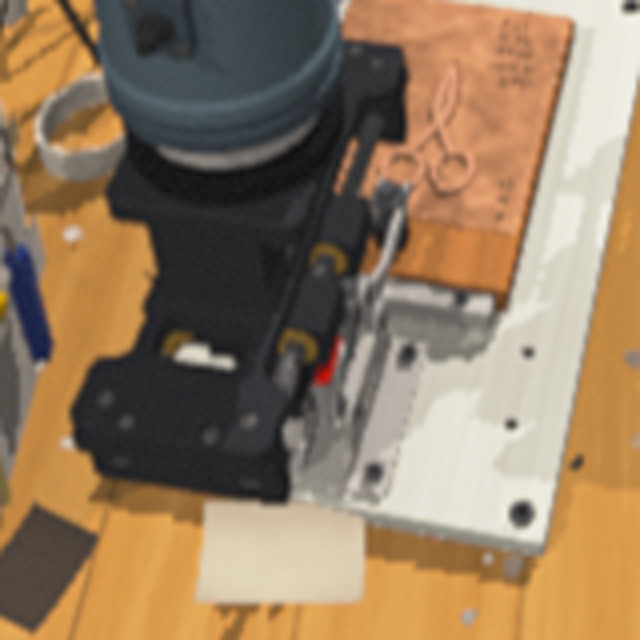

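>>> jog_arm(moves=[[[-0.001, 0.007, -0.002, 0, 1], [-0.001, 0.014, -0.004, 0, 1], [-0.001, 0.021, -0.005, 0, 1], [-0.001, 0.028, -0.006, 0, 1], [-0.001, 0.034, -0.006, 0, 1], [-0.001, 0.04, -0.006, 0, 1], [-0.001, 0.04, -0.006, 0, 1]]])

```text
time: 25.23
tcp_pos: [0.6192, 0.2018, 0.1335]
eef_rot: [3.133, 0.031, -0.115]
contact_force: [0.6, 2.2, 2.3]
grip_width: 0.002
```

```bash
python3 go.py f .001 .155 .13 f .001 .145 .13
```

```text
t 25.23 fix [0.0015 0.165  0.1335] yaw-fix -0.0024 F [0.6 2.2 2.3] w [0.6192 0.2018 0.1335]
['f', '.001', '.155', '.13'] [-0.0007  0.02    0.0073] yaw -0.0023 dist 0.011
['f', '.001', '.145', '.13'] [-0.0007  0.04    0.0075] yaw -0.0023 dist 0.02
```

>>> jog_arm(moves=[[[0, 0.006, 0, 0, 1], [0, 0.012, 0, 0, 1], [0, 0.018, 0, 0, 1], [0, 0.024, 0, 0, 1], [0, 0.024, 0, 0, 1]]])

```text
time: 25.65
tcp_pos: [0.6184, 0.1942, 0.1338]
eef_rot: [3.139, 0.029, -0.113]
contact_force: [3.6, 12.1, -3.9]
grip_width: 0.001
```

```bash
python3 go.py;  python3 - <<'E'
from h import *
from station import bot
c=bot.capture("side");crop(c,200,280,160,160,4,"pics/s20.png")
E
```

```text
t 25.65 fix [0.0015 0.1573 0.1338] yaw-fix -0.0 F [ 3.6 12.1 -3.9] w [0.6184 0.1942 0.1338]
```

View pics/s20.png

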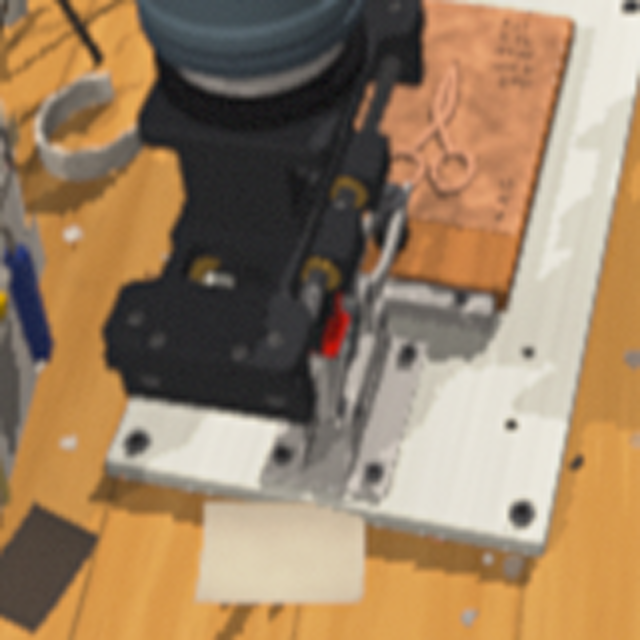

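>>> jog_arm(moves=[[[0, 0.005, 0, 0, 1], [0, 0.01, 0, 0, 1], [0, 0.015, 0, 0, 1], [0, 0.02, 0, 0, 1], [0, 0.02, 0, 0, 1]]])

```text
time: 26.12
tcp_pos: [0.6183, 0.1943, 0.1341]
eef_rot: [-3.13, 0.024, -0.107]
contact_force: [8.9, 24.1, -10.8]
grip_width: 0.001
```

```bash
python3 go.py
```

```text
t 26.12 fix [0.0014 0.1574 0.1341] yaw-fix 0.0061 F [  8.9  24.1 -10.8] w [0.6183 0.1943 0.1341]
```

>>> jog_arm(moves=[[[0, -0.01, 0, 0, 1], [0, -0.03, 0, 0, 1], [0, -0.07, 0, 0, 1], [0, -0.13, 0, 0, 1], [0, -0.2, -0.04, 0, 1], [0, -0.24, -0.1, 0, 1], [0, -0.24, -0.17, 0, 1], [0, -0.24, -0.2, 0, 1]]])

```text
time: 26.78
tcp_pos: [0.6346, 0.3137, 0.2396]
eef_rot: [-3.128, 0.021, -0.105]
contact_force: [1.4, 0.4, 0.6]
grip_width: 0.004
```

```bash
python3 go.py;  python3 - <<'E'
from h import *
from station import bot
c=bot.capture("side");pickle.dump(c,open("side21.pkl","wb"));crop(c,230,280,130,120,6,"pics/s21.png")
c=bot.capture("top");pickle.dump(c,open("top21.pkl","wb"));crop(c,145,180,210,125,3.8,"pics/t21.png")
E
```

```text
t 26.78 fix [0.0042 0.2779 0.2396] yaw-fix 0.0074 F [1.4 0.4 0.6] w [0.6346 0.3137 0.2396]
```

View pics/s21.png

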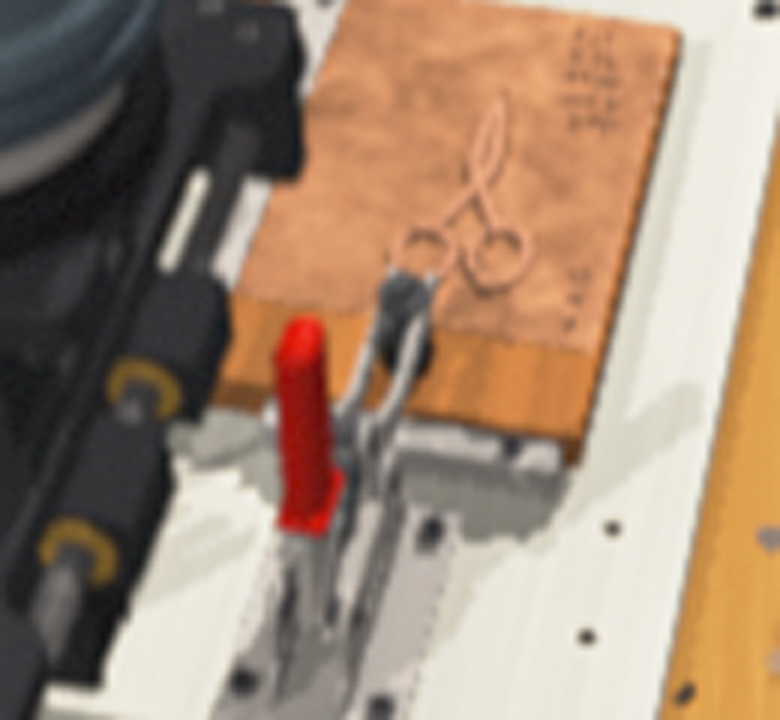

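View pics/t21.png

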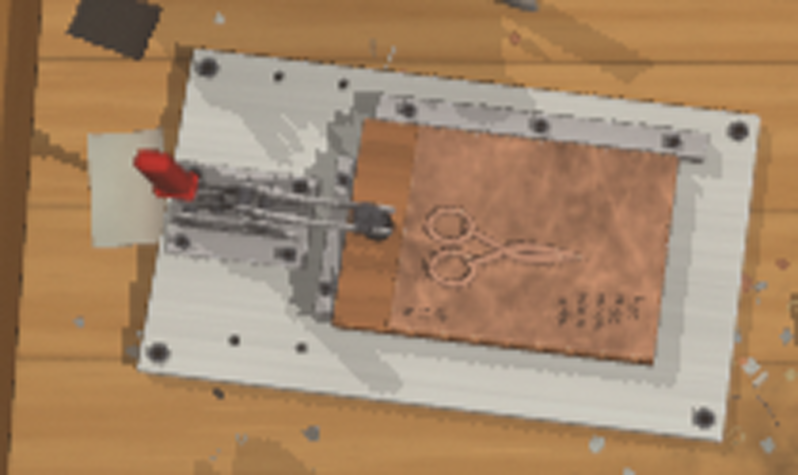

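Run:
```python
import io,contextlib
with contextlib.redirect_stdout(io.StringIO()):
    from m import *
T=load("top21.pkl");S=load("side21.pkl")
for c_,n,b in((T,'top',(170,210,50,40)),(S,'side',(265,320,35,60))):
    h=cv2.cvtColor(c_["frame"],cv2.COLOR_RGB2HSV);x0,y0,w,hh=b
    m=np.zeros(h.shape[:2],np.uint8);m[y0:y0+hh,x0:x0+w]=(((h[...,0]<6)|(h[...,0]>174))&(h[...,1]>150)&(h[...,2]>60))[y0:y0+hh,x0:x0+w]
    p=np.argwhere(m)[:,::-1];r=cv2.minAreaRect(p.astype(np.float32));print(n,len(p),p.mean(0),cv2.boxPoints(r).round(1).tolist())
    if n=='top': a=p.mean(0)
    else: w,e=tri(T,a,S,p.mean(0));print("mid",w,e,inv(q,w[:2]))
for y0 in(.130,.1355,.141):
  for d in(-4,0,6,12):
    t=np.radians(d);P=lambda r:[*W(q,[.001,y0+r*np.sin(t)]),.046+r*np.cos(t)]
    v=[proj(c,np.array(P(r))).round(1).tolist() for c in(T,S) for r in(.044,.112)]
    m=[proj(c,np.array(P(.078))).round(1).tolist() for c in(T,S)]
    print(y0,d,v,m)
```

```text
top 115 [188.66086957 225.6173913 ] [[178.3000030517578, 224.8000030517578], [183.8000030517578, 217.0], [197.8000030517578, 227.0], [192.3000030517578, 234.8000030517578]]
side 284 [280.45422535 351.20422535] [[275.3999938964844, 333.20001220703125], [284.79998779296875, 332.70001220703125], [286.5, 367.79998779296875], [277.1000061035156, 368.29998779296875]]
mid [0.61510746 0.16863557 0.11898618] 0.0005699269153405426 [0.00112009 0.13157529]
0.13 -4 [[194.7, 229.0], [187.8, 222.2], [282.1, 359.9], [280.5, 331.4]] [[191.4, 225.7], [281.3, 346.0]]
0.13 0 [[193.2, 228.8], [183.9, 221.7], [281.6, 361.3], [279.2, 334.9]] [[188.7, 225.4], [280.4, 348.5]]
0.13 6 [[191.1, 228.6], [178.2, 221.1], [280.9, 363.6], [277.2, 340.8]] [[184.9, 225.0], [279.1, 352.6]]
0.13 12 [[189.1, 228.4], [172.7, 220.7], [280.2, 366.1], [275.2, 347.2]] [[181.2, 224.7], [277.8, 357.0]]
0.1355 -4 [[192.1, 228.7], [185.1, 221.9], [281.3, 362.5], [279.6, 333.9]] [[188.7, 225.4], [280.4, 348.6]]
0.1355 0 [[190.7, 228.5], [181.2, 221.4], [280.8, 364.0], [278.2, 337.5]] [[186.1, 225.1], [279.5, 351.1]]
0.1355 6 [[188.5, 228.3], [175.4, 220.8], [280.0, 366.3], [276.2, 343.5]] [[182.2, 224.7], [278.2, 355.2]]
0.1355 12 [[186.5, 228.1], [169.9, 220.3], [279.3, 368.8], [274.2, 350.0]] [[178.5, 224.3], [276.9, 359.7]]
0.141 -4 [[189.5, 228.4], [182.4, 221.6], [280.4, 365.2], [278.6, 336.5]] [[186.1, 225.1], [279.5, 351.2]]
0.141 0 [[188.1, 228.2], [178.4, 221.1], [279.9, 366.6], [277.3, 340.2]] [[183.4, 224.8], [278.6, 353.8]]
0.141 6 [[186.0, 228.0], [172.7, 220.5], [279.1, 369.0], [275.2, 346.2]] [[179.6, 224.4], [277.2, 357.9]]
0.141 12 [[184.0, 227.8], [167.2, 220.0], [278.4, 371.5], [273.2, 352.8]] [[175.9, 224.0], [275.9, 362.4]]
```

Run:
```python
import io,contextlib
with contextlib.redirect_stdout(io.StringIO()):
    from m import *
T=load("top21.pkl")
qq=fit(a).x
f=lambda p,z:inv(qq,cast(T,tp(*p),z)[:2]).round(4)
print([f(p,z) for p,z in(((365,118),.03),((333,325),.03),((677,157),.032),((652,365),.032))])
print("fence",f((378,122),.026),f((702,162),.019),"stop",f((357,160),.026),f((338,315),.026))
crop(T,225,200,105,80,7.6,"pics/t22.png")
```

```text
[array([0.0646, 0.0506]), array([-0.0609,  0.0501]), array([ 0.0632, -0.1375]), array([-0.0619, -0.1382])]
fence [0.064  0.0434] [ 0.0649 -0.1524] stop [0.0394 0.0522] [-0.0543  0.0489]
```

View pics/t22.png

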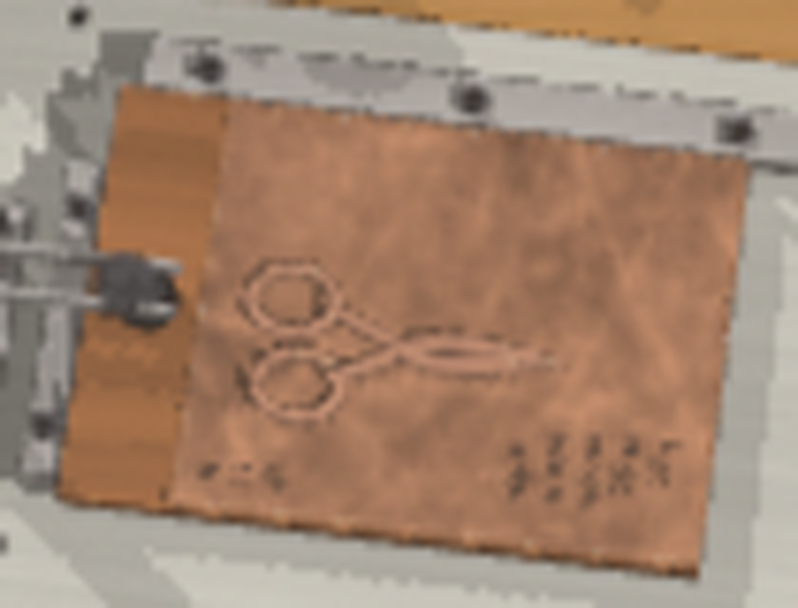

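>>> jog_arm(moves=[[[0, 0, 0, 0, 1], [0, 0, 0, 0, 1], [0, 0, 0, 0, 1], [0, 0, 0, 0, 1]]])

```text
time: 27.22
tcp_pos: [0.6349, 0.311, 0.2375]
eef_rot: [-3.131, 0.021, -0.108]
contact_force: [0.1, -0.4, 0.3]
grip_width: 0.008
```

```bash
python3 go.py; python3 -c "
from station import bot
print(abs(bot.read_state()['qd']).max()); print(bot.hand_in())"
```

```text
t 27.22 fix [0.0048 0.2752 0.2375] yaw-fix 0.0044 F [ 0.1 -0.4  0.3] w [0.6349 0.311  0.2375]
0.0046366064198758135
the job is handed in; nothing more can be done
None
```

The board is seated in the corner and clamped, and I handed the job in at about 27 s. The hand-in gives no verdict.

**What I did:**
- The clamp's handle was part-way open, so I pushed it fully open to its stop.
- I slid the board towards the end stop, then against the far fence, then home to the end stop, and finished with one more nudge to the fence. The highest force seen during these pushes was about 18 N.
- I swung the handle over until it was shut. The first try at this jammed at about 18 N because I pushed straight across. I backed off, went in lower and followed the handle's arc.

**Last checks:**
- **Seating:** the top view shows the board's edges within about 2 mm of both faces and square by eye, which is at the limit of the camera calibration.
- **Clamp:** the foot is on the bare margin and the handle leans about 3 degrees past upright, where snapped shut should be 4. It did not move under a final push of about 28 N, so I take it as snapped over centre.
- **Not measured:** I could not read the clamp's pressing force directly.
- **Bystanders:** the robot stayed away from all three, but I made no final measurement of their positions.
- **Robot:** it was clear of everything and at rest, with no contact force, when I handed in.

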